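Fold back the guard and fit the burnishing drum

TASK

Get the edge-finishing machine ready for burnishing: push its half-open bifold guard at the fold so that both panels fold fully together against the left jamb and stay there, then take the wooden burnishing drum from the cutting mat and slide it upright over the bare spindle. Lower it in the grip all the way down onto the spindle's flange before letting go, and leave the other things on the bench where they are.

Things in the scene. Friction and masses are not known exactly. Their poses are not given: they have to be found in the camera images.
- machine: edge-finishing machine: grey plinth 280 deep x 420 wide x 60 mm high, on it a cage 400 mm wide of aluminium profile with clear plastic roof, sides and back, its front closed only by the bifold guard. Origin: centre of the plinth's underside. x points level from the open front to the back, y to the left looking in, z up. A grey box up to 150 mm high fills it from x = +7 mm back
- header (a point): middle of the underside of the front header (20 mm square profile, 285 to 305 mm above the bench, centred at machine x = -115 mm); the clear roof starts behind it, at 295 to 305 mm. The opening under it is 360 mm wide and reaches down to the plinth. The spindles stand 35 mm behind it, so a tool working there must lean in from the front, tilted, under the header
- guard (a joint): angle of the guard's left panel out of the opening's plane, rad: 0 = shut flat, 1.5 = its stop, folded fully back at the left jamb. Starts half open, between 0.5 and 0.95. Two equal panels hinged together (yellow frames, clear infill, 66 to 280 mm above the bench); both always make this same angle with the opening. Moves lightly (about 1 N at the fold) and stays where left
- jamb_pivot (a point): fixed pivot axis of the guard's left panel at the left jamb (machine x = -115, y = +166 mm), point 170 mm above the bench. From here to the fold axis is 165 mm
- fold_hinge (a point): the vertical fold axis between the two panels, apex of the V standing out towards the robot, point 170 mm above the bench. Its frame is the right-hand panel's: -y runs along that panel from the fold to the track pin, -x square out of its outer face. Panels are 8 mm thick, their inner faces in the hinge plane. Pushed outwards and to the left, the fold collapses both panels
- pull_strip (a point): middle of the black full-height pull strip on the right-hand panel beside the fold: 5 mm thick, standing 22 mm out of the panel's outer face, square to it, 2 to 7 mm from the fold axis. Strip and panel make an inside corner, open to the right, where closed fingertips can push. Same frame as fold_hinge, 170 mm above the bench
- track_pin (a point): far end of the right-hand panel, 165 mm from the fold axis: a pin that slides in the track across the opening (along machine y at x = -115 mm) towards the left jamb as the guard folds; point 170 mm above the bench
- drum_center (a point): wooden burnishing drum (loose, 0.12 to 0.22 kg): a round sleeve 54 mm in outer diameter and 66 mm tall with a 25 mm through bore and dark grooves around it, standing upright on the green cutting mat at the right. The point is its centre, 33 mm up; z along the bore. Either end may go down
- spindle_seat (a point): centre of the upper face of the bare spindle's flange (48 mm across), 66 mm above the bench, z up; the drum is to rest on this face. The shaft above it is 19 mm in diameter and 40 mm tall, its last 6 mm tapered. The spindles stand 85 mm apart (machine x = -80, y = +12 and -73 mm); either may be the bare one
- spindle_fitted: the other spindle, with a brown sanding drum 50 mm across clamped on it, reaching 145 mm above the bench; fixed. Origin: on its axis, at the top of the plinth, 60 mm above the bench
- spare_drum: brown sanding drum (spare), ring 60 mm across, 24 mm bore, 80 mm tall, standing upright right of the machine; not the one to fit; loose bystander, origin centre of its underside, leave it alone
- edge_paint: edge-paint jar with black cap, 54 mm across, 85 mm tall; loose bystander, origin centre of its underside, leave it alone
- glue_can: silver glue can, 72 mm across, 110 mm tall; loose bystander, origin centre of its underside, leave it alone
- strap_punch: steel strap punch, 85 x 40 mm foot, 82 mm tall; loose bystander, origin centre of its underside, leave it alone
- weight: round brass leather weight with knob, 72 mm across, 66 mm tall; loose bystander, origin centre of its underside, leave it alone
- mallet: mallet, 260 mm long, lying flat; loose bystander, origin centre of its underside, leave it alone
- bone_folder: ivory-coloured bone folder, 150 x 22 x 6 mm, lying flat in front of the machine; loose bystander, origin centre of its underside, leave it alone
- glue_brush: glue brush, 200 mm long, lying flat; loose bystander, origin centre of its underside, leave it alone
Not all that is in view belongs to the job. What is shaped like the part that bears drum_center but orange or turquoise is not meant.

How it is judged:
By the outcome, as a careful person would: the job done as asked, in the order asked, and still so for the second after the job is handed in, with the robot touching nothing.
It also fails if it takes over 72 s, if anything falls off the work surface, if the arm or the gripper's body presses on something with over 40 N, if the wrist force passes 120 N, or if a joint passes its speed limit or range.

ROBOT

A 6-joint arm with a two-finger parallel gripper is mounted at the origin on the work surface. World frame = base frame: x ahead of the robot, y to its left, z up, the work surface at z = 0. Lengths are in m, angles in rad, forces in N, time in s.
With the tool pointing down it reaches from about 0.35 to 0.775 m from the base axis. Payload 7.3 kg.
Tool frame: the origin (TCP) lies between the finger pads; the fingertips stand 17 mm ahead of it and the grasp point (between the pads) lies 2 mm behind it; z points along the fingers, y is the direction in which the jaws open and shut (so a half turn about z gives the same grasp; the last joint's range is limited). The gripper opens to 92 mm and grips with 3 to 60 N. Pads are 19 mm wide; open, the fingers measure 130 mm over their backs; the gripper's body (75 mm by 190 mm) begins 47 mm behind the grasp point.
Start: joints at [1.068, 0.342, 1.524, -0, 1.275, -0.146], TCP at [0.183, 0.492, 0.244] pointing down, gripper open.
Joint ranges: [-2.53, 2.53], [-0.77, 2.02], [0.04, 2.7], [-1, 4.14], [0.28, 2.66], [-3.11, 3.11]. Speed limits (rad/s): [2.57, 2.57, 3.14, 3.14, 3.14, 3.14].

INTERFACE

Orientations are given as [roll, pitch, yaw] about the fixed x, y, z axes, in that order (R = Rz(yaw) Ry(pitch) Rx(roll)).
In Python, from cell import sensors, vision, hand_in gives the robot as it stands.
- The arm moves only by the tool step_arm, never from a script. Its argument "series" is a list of rows, each a list of 5 numbers: the opening, from 0 (shut) to 1 (fully open), then the shift along the world's x, y, z each as a share of 25 mm, from -1 to 1, then the turn about the world's z as a share of 0.08 rad, from -1 to 1. A call has 1 to 12 rows; each row shifts and turns the commanded pose from where the row before left it; what a row does not reach is not made up. A row lasts 1/10 s, in which the tool goes at most 50 mm and 8.59 degrees, less where a joint would pass 70% of its speed; a pose out of reach is approached as far as the arm can. A call with a number of a shift or a turn outside -1 to 1 is refused whole. A call with a gripper value outside its range is refused whole. The fingers move at their own pace and stop on an object; "squeeze" is the grip in N (left out, the last holds). Time passes only in rows, so rows that do not move let the fingers close. It gives the time, the measured TCP pose, the force and the opening at its end, in the units of the state.
- sensors.observe(): the state, without advancing time (a new reading comes with each control period).
- vision.read_camera(name): name is "scene" or "top" or "wrist"; returns a dict with "pixels" (400x640x3 uint8, blue, green, red), "range_z" (400x640 float32, m along the optical axis (not along the pixel's ray), 0 where there is no reading), "camera_matrix" (3x3 intrinsics, pixels), "k1" (the pictures are not rectified: a ray, as slopes to the right and down, at radius r is drawn at 1 + k1 r^2 times it, then the intrinsics apply), "pose" (4x4, takes a point from camera to world coordinates). Camera axes: x right, y down, z forward; pixel columns grow to the right and rows downward; lengths in m; the calibration is good to about 2 mm. A picture is of the moment at which its call begins.
- hand_in(): hands the job in, once; it reports no verdict.
The state is a dict: "time": time; "qpos": joint angles; "qvel": joint speeds; "joint_efforts": joint torques, N m; "tool_pos": TCP position; "tool_rot": TCP orientation; "contact_force": force on the tool from outside, world axes, zero at the start; "torque": the same for the moment, N m; "opening": finger opening in m.
Only numpy, scipy, OpenCV 4.12 (cv2) and the standard library are available. Lean on these libraries where they do the work, as an engineer would, in place of code of your own. Each camera call takes 0.05 s, during which the arm holds its last target.

## Working session

There is one attempt and no reset: what is moved stays moved. The work goes in short steps, Python scripts to look and compute and a tool call to move; the robot and the scene stay as the last step left them, time stands still between calls to the robot, and variables do not carry over. Pictures are saved under pics/ and viewed, and the job is handed in when it is done.

Besides the shell and the picture viewer there is one more tool, called after "Emit:" by a JSON object that holds its "fn" and its "kwargs", one argument or row to a line. step_arm: Moves the arm, as the interface text tells. Its arguments: {"type":"object","properties":{"series":{"type":"array","items":{"type":"array","items":{"type":"number","minimum":-1,"maximum":1}}},"squeeze":{"type":"number"}},"required":["series"]}

```bash
mkdir -p pics; ls; cat > h.py <<'E'
import numpy as np, cv2
from cell import sensors, vision, hand_in
def snap(n,f=None):
    c=vision.read_camera(n)
    np.savez(''+(f or n)+'.npz',**c)
    cv2.imwrite('pics/'+(f or n)+'.png',c['pixels']); return c
def load(f): return dict(np.load(''+f+'.npz'))
def ray(c,u,v):
    K=c['camera_matrix'];k=float(c['k1'])
    xd=(u-K[0,2])/K[0,0]; yd=(v-K[1,2])/K[1,1]
    p=cv2.undistortPoints(np.array([[[u,v]]],float),K,np.array([k,0,0,0,0.]))[0,0]
    return p
def pt(c,u,v,d=None):
    if d is None: d=float(c['range_z'][int(round(v)),int(round(u))])
    p=ray(c,u,v); return (c['pose']@np.array([p[0]*d,p[1]*d,d,1]))[:3]
def plane(c,u,v,z):
    p=ray(c,u,v); o=c['pose'][:3,3]; r=c['pose'][:3,:3]@np.array([p[0],p[1],1]); return o+r*(z-o[2])/r[2]
def proj(c,P):
    q=np.linalg.inv(c['pose'])@np.append(P,1); p=cv2.projectPoints(q[:3].reshape(1,1,3),np.zeros(3),np.zeros(3),c['camera_matrix'],np.array([float(c['k1']),0,0,0,0.]))[0]; return p.ravel()
def cloud(c):
    K=c['camera_matrix'];H,W=c['range_z'].shape
    u,v=np.meshgrid(np.arange(W),np.arange(H))
    p=cv2.undistortPoints(np.stack([u,v],-1).reshape(-1,1,2).astype(float),K,np.array([float(c['k1']),0,0,0,0.])).reshape(H,W,2)
    d=c['range_z']; P=np.stack([p[...,0]*d,p[...,1]*d,d],-1)
    return P@c['pose'][:3,:3].T+c['pose'][:3,3]
E
python3 - <<'E'
from h import *
print(sensors.observe())
for n in ['scene','top','wrist']:
    c=snap(n); print(n,c['pose'].round(3).tolist(),c['k1'],c['camera_matrix'].round(1).tolist())
E
```

```text
pics
{'time': 0.0, 'qpos': array([ 1.06800810e+00,  3.42730738e-01,  1.52501427e+00, -2.65508837e-05,
        1.27541487e+00, -1.45973425e-01]), 'qvel': array([-0.00107914, -0.00059624,  0.00061855,  0.00049721, -0.00178891,
       -0.00167564]), 'joint_efforts': array([ 8.20058231e-04, -4.31232941e+01, -2.44225770e+01,  7.20080500e-02,
        5.57054719e-02, -9.75251965e-05]), 'tool_pos': array([0.18316326, 0.49160041, 0.24304175]), 'tool_rot': array([-3.14003841e+00, -2.02841737e-04,  2.78478544e+00]), 'contact_force': array([ 0.42304135,  0.27803836, -0.46229437]), 'torque': array([-0.02046154, -0.06430234,  0.01221357]), 'opening': 0.09182604534697472}
scene [[-0.718, -0.569, 0.4, -0.089], [-0.695, 0.573, -0.434, 0.677], [0.018, -0.59, -0.807, 1.438], [0.0, 0.0, 0.0, 1.0]] 0.025317374685372977 [[468.2, 0.0, 321.1], [0.0, 468.2, 192.7], [0.0, 0.0, 1.0]]
top [[0.006, -0.998, 0.06, 0.464], [-1.0, -0.006, 0.006, 0.02], [-0.006, -0.06, -0.998, 1.625], [0.0, 0.0, 0.0, 1.0]] -0.08587033589893317 [[385.0, 0.0, 320.5], [0.0, 385.0, 198.6], [0.0, 0.0, 1.0]]
wrist [[0.35, 0.892, 0.287, 0.105], [0.937, -0.332, -0.109, 0.522], [-0.002, 0.308, -0.952, 0.383], [0.0, 0.0, 0.0, 1.0]] -0.03096306159968878 [[298.2, 0.0, 314.3], [0.0, 298.2, 199.9], [0.0, 0.0, 1.0]]
```

View pics/scene.png

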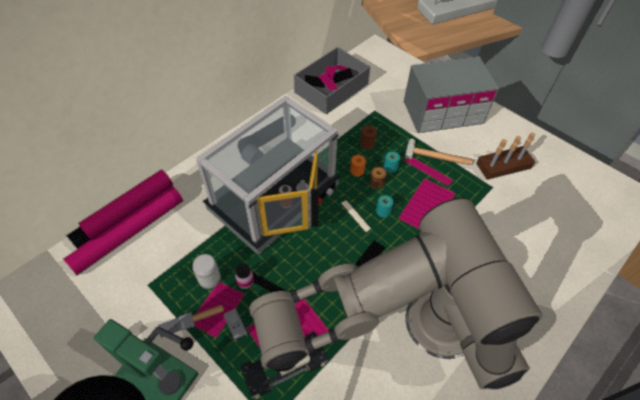

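View pics/top.png

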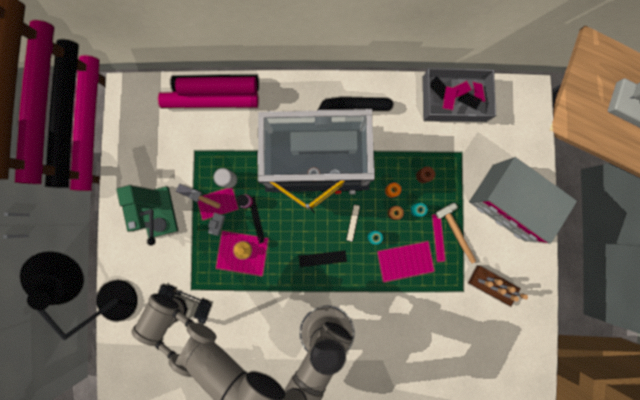

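View pics/wrist.png

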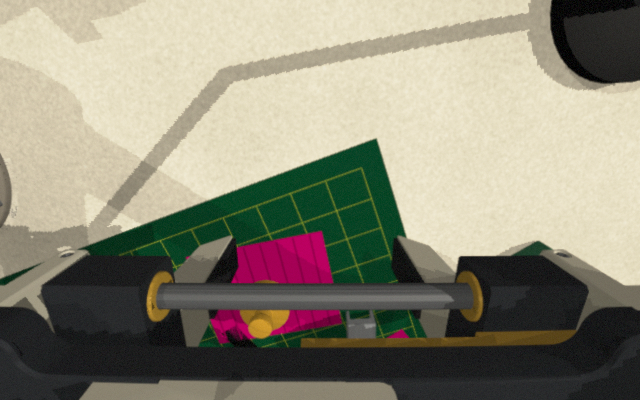

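The scene view shows the machine at about (270,170), with the guard half open and its yellow frame at (285,212). The top view shows the guard's V with its apex at (310,207). Small rings stand on the mat to its right, at about (394,189), (396,213), (420,209), (375,238) and (427,174). I'll enlarge these.

```bash
python3 - <<'E'
from h import *
a=load('top')['pixels'][90:260,240:480]; cv2.imwrite('pics/top_z.png',cv2.resize(a,None,fx=3.3,fy=3.3,interpolation=cv2.INTER_CUBIC))
a=load('scene')['pixels'][90:260,190:430]; cv2.imwrite('pics/scene_z.png',cv2.resize(a,None,fx=3.3,fy=3.3,interpolation=cv2.INTER_CUBIC))
c=load('top');P=cloud(c)
for u,v in [(394,189),(396,213),(420,209),(375,238),(427,174),(310,207),(275,183),(343,181),(265,115),(370,115),(265,181),(370,181)]:
    print(u,v,P[v,u].round(3))
E
```

```text
394 189 [ 0.604 -0.282 -0.004]
396 213 [ 0.502 -0.29  -0.005]
420 209 [ 0.519 -0.387  0.019]
375 238 [ 0.396 -0.2    0.002]
427 174 [ 0.665 -0.415  0.031]
310 207 [0.515 0.065 0.275]
275 183 [0.598 0.189 0.28 ]
343 181 [ 0.608 -0.051  0.27 ]
265 115 [0.835 0.224 0.304]
370 115 [ 0.837 -0.143  0.304]
265 181 [0.605 0.223 0.285]
370 181 [ 0.613 -0.152  0.222]
```

View pics/top_z.png

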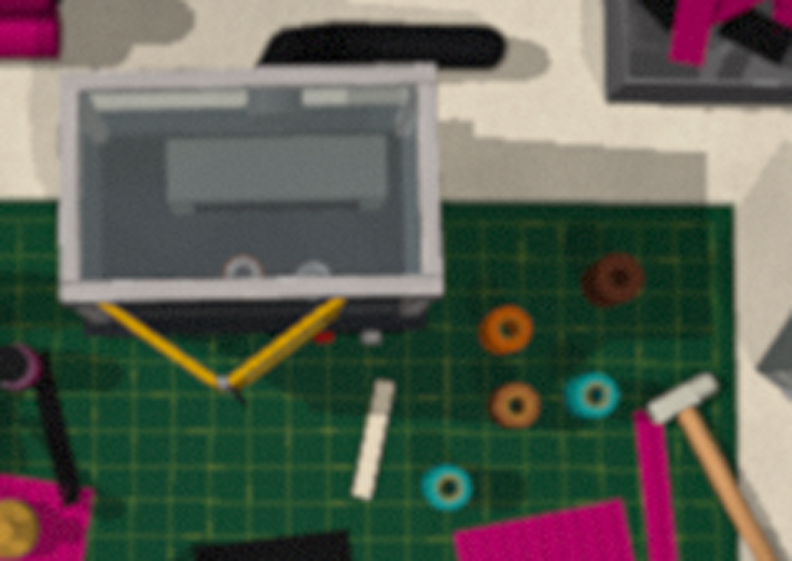

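View pics/scene_z.png

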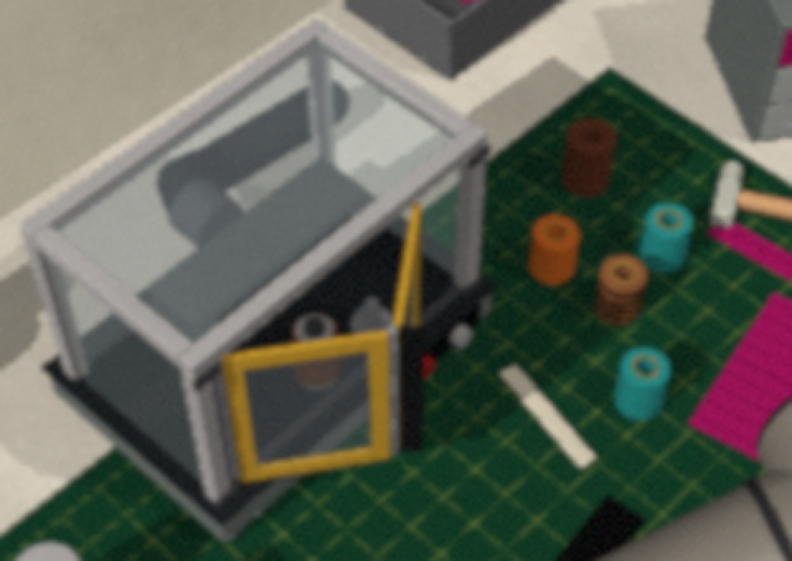

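Candidates for the drum, by top-view pixel: orange ring (394,189), plain wood ring with dark grooves (396,213), turquoise rings (420,209) and (375,238), and the taller dark brown spare (427,174). The description fits (396,213). Next I'll fit the machine pose, the drum position and the guard angle.

```bash
python3 - <<'E'
from h import *
c=load('top');P=cloud(c)
m=(P[...,2]>.29)&(P[...,2]<.32)&(P[...,0]>.5)&(P[...,0]<.95)&(P[...,1]<.3)&(P[...,1]>-.25)
print(m.sum(),P[m][:,2].mean())
Q=P[m][:,:2].astype(np.float32); r=cv2.minAreaRect(Q); print('rect',r, cv2.boxPoints(r))
# intensity-based: light grey profile mask
img=c['pixels']; g=cv2.cvtColor(img,cv2.COLOR_BGR2HSV)
# edges of frame along columns: print grey profile
G=cv2.cvtColor(img,cv2.COLOR_BGR2GRAY).astype(int)
for u in (290,340): print('col',u,[(v,G[v,u]) for v in list(range(105,118))+list(range(170,188))])
for v in (130,150): print('row',v,[(u,G[v,u]) for u in list(range(254,268))+list(range(364,378))])
# drum
hsv=g
for name,(u,v) in dict(wood=(396,213),).items():
    s=img[203:224,384:410]; cv2.imwrite('pics/drum_z.png',cv2.resize(s,None,fx=20,fy=20,interpolation=cv2.INTER_NEAREST))
mask=cv2.inRange(hsv,(5,70,60),(22,255,255))
n,l,st,ce=cv2.connectedComponentsWithStats(mask)
for i in range(1,n):
    if st[i,4]>30: print(st[i],ce[i])
E
```

```text
7978 0.2997213243526644
rect ((0.7320284843444824, 0.047659292817115784), (0.24756067991256714, 0.4006708562374115), 1.2732142210006714) [[ 0.60382724  0.24519487]
 [ 0.61273015 -0.15537708]
 [ 0.86022973 -0.14987628]
 [ 0.8513268   0.25069565]]
col 290 [(105, np.int64(189)), (106, np.int64(189)), (107, np.int64(188)), (108, np.int64(188)), (109, np.int64(184)), (110, np.int64(178)), (111, np.int64(171)), (112, np.int64(168)), (113, np.int64(170)), (114, np.int64(170)), (115, np.int64(166)), (116, np.int64(144)), (117, np.int64(134)), (170, np.int64(77)), (171, np.int64(76)), (172, np.int64(75)), (173, np.int64(75)), (174, np.int64(106)), (175, np.int64(156)), (176, np.int64(173)), (177, np.int64(175)), (178, np.int64(176)), (179, np.int64(165)), (180, np.int64(125)), (181, np.int64(72)), (182, np.int64(35)), (183, np.int64(32)), (184, np.int64(38)), (185, np.int64(36)), (186, np.int64(39)), (187, np.int64(27))]
col 340 [(105, np.int64(11)), (106, np.int64(10)), (107, np.int64(3)), (108, np.int64(25)), (109, np.int64(74)), (110, np.int64(129)), (111, np.int64(163)), (112, np.int64(17
[... 1725 characters left out ...]
2)), (377, np.int64(115))]
[ 0  0  8  8 41] [3.48780488 2.58536585]
[ 0 19  5 30 87] [ 1.2183908  31.25287356]
[ 550   25   90  153 8525] [597.48457478 100.15730205]
[421 167  14  14 137] [427.23357664 173.70072993]
[269 181  20  15  93] [278.52688172 186.86021505]
[309 180  36  28 206] [329.19902913 191.2961165 ]
[385 182  17  16 200] [392.885 189.575]
[199 195  21  13  96] [208.82291667 201.42708333]
[389 206  15  14 162] [395.81481481 212.41975309]
[445 213  31  51 381] [459.9160105  237.40419948]
[234 242  18  17 250] [242.208 249.888]
[469 266  51  40 905] [493.85966851 285.19005525]
[520 293   8   7  39] [523.69230769 296.        ]
[ 556  335   84   65 3910] [594.62710997 368.86163683]
```

View pics/drum_z.png

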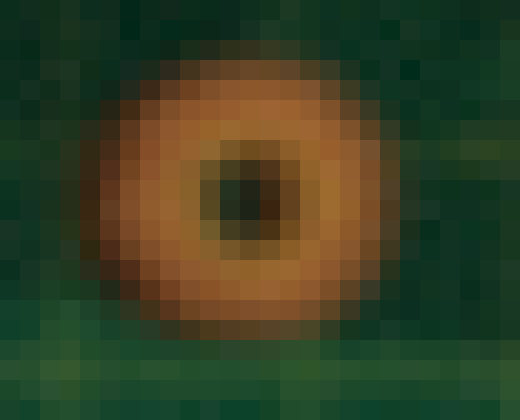

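```bash
python3 - <<'E'
from h import *
c=load('top'); img=c['pixels']; hsv=cv2.cvtColor(img,cv2.COLOR_BGR2HSV)
print('drum top plane z=.066', plane(c,395.8,212.9,.066), 'extent', plane(c,388.3,212.9,.066),plane(c,403.5,212.9,.066),plane(c,396,205.8,.066),plane(c,396,220,.066))
mask=cv2.inRange(hsv,(18,120,90),(32,255,255))
n,l,st,ce=cv2.connectedComponentsWithStats(mask)
for i in range(1,n):
    if st[i,4]<40 or not 170<ce[i][1]<215 or not 260<ce[i][0]<350: continue
    v,u=np.nonzero(l==i)
    L=np.array([plane(c,a,b,.28)[:2] for a,b in zip(u,v)]).astype(np.float32)
    vx,vy,x0,y0=cv2.fitLine(L,cv2.DIST_HUBER,0,.01,.01).ravel()
    print(st[i],'line',vx,vy,x0,y0,'angle off y', np.arctan2(abs(vx),abs(vy)), 'ends',L[np.argmin(L[:,1])],L[np.argmax(L[:,1])],'minx',L[np.argmin(L[:,0])])
ya=.0222; o=np.array([.732,.0477]); R=np.array([[np.cos(ya),-np.sin(ya)],[np.sin(ya),np.cos(ya)]])
for nme,p in dict(pivot=(-.115,.166),bare=(-.08,-.073),fit=(-.08,.012),hdr=(-.115,0)).items():
    w=o+R@np.array(p); print(nme,w, {'top':proj(c,np.append(w,.106)).round(1), 'scene':proj(load('scene'),np.append(w,.106)).round(1)})
E
```

```text
drum top plane z=.066 [ 0.50082264 -0.27612581  0.066     ] extent [ 0.50068275 -0.24556309  0.066     ] [ 0.50096244 -0.30756036  0.066     ] [ 0.52964755 -0.27708348  0.066     ] [ 0.4720587  -0.27681801  0.066     ]
[309 180  36  27 242] line 0.60754806 -0.7942829 0.56207573 0.009481808 angle off y 0.65297 ends [ 0.606714   -0.05375885] [0.5287463  0.06846661] minx [0.5182674 0.0648898]
[270 182  36  26 177] line 0.56779355 0.82317096 0.5604276 0.14135362 angle off y 0.60382295 ends [0.5146681  0.08234773] [0.6018732  0.20625979] minx [0.51464766 0.08584535]
pivot [0.61334344 0.21110631] {'top': array([274.8, 183.6]), 'scene': array([259.7, 228.3])}
bare [ 0.65364018 -0.02705787] {'top': array([334.9, 173.8]), 'scene': array([302.2, 181.3])}
fit [0.65175333 0.05792119] {'top': array([313.5, 174.2]), 'scene': array([285.3, 195.2])}
hdr [0.61702834 0.04514721] {'top': array([316.6, 182.9]), 'scene': array([294.8, 198.8])}
```

```bash
cat >> h.py <<'E'
ya=.0222; o=np.array([.732,.0477]); Rm=np.array([[np.cos(ya),-np.sin(ya)],[np.sin(ya),np.cos(ya)]])
def finger(th,gd,gn):
    f=np.array([-.115-.165*np.sin(th),.166-.165*np.cos(th)])
    d=np.array([np.sin(th),-np.cos(th)]);n=np.array([-np.cos(th),-np.sin(th)])
    w=o+Rm@(f+(.0165+gd)*d+(.027+gn)*n)
    return w, th+ya+np.pi/2   # pos, tool yaw
E
python3 - <<'E'
from h import *
for th,gd,gn in [(.63,.015,.02),(.63,0.006,0.006)]:
    print(th,finger(th,gd,gn))
ths=np.linspace(.63,1.5,19); prev=None
W=[finger(t,0.0,0.001) for t in ths]
for t,(w,y) in zip(ths,W):
    print(round(t,3),w.round(4),round(y,3), None if prev is None else (((w-prev)/.025).round(2)))
    prev=w
print(cv2.norm(W[0][0]))
E
```

```text
0.63 (array([0.50088329, 0.02209611]), 2.2229963267948967)
0.63 (array([0.50654737, 0.03774598]), 2.2229963267948967)
0.63 [0.5069 0.0455] 2.223 None
0.678 [0.5019 0.0497] 2.271 [-0.2   0.17]
0.727 [0.4972 0.0542] 2.32 [-0.19  0.18]
0.775 [0.4928 0.0591] 2.368 [-0.18  0.2 ]
0.823 [0.4886 0.0644] 2.416 [-0.17  0.21]
0.872 [0.4848 0.07  ] 2.465 [-0.15  0.22]
0.92 [0.4812 0.0759] 2.513 [-0.14  0.24]
0.968 [0.478  0.0821] 2.561 [-0.13  0.25]
1.017 [0.475  0.0887] 2.61 [-0.12  0.26]
1.065 [0.4724 0.0955] 2.658 [-0.1   0.27]
1.113 [0.4701 0.1026] 2.706 [-0.09  0.28]
1.162 [0.4682 0.11  ] 2.755 [-0.08  0.29]
1.21 [0.4666 0.1176] 2.803 [-0.06  0.3 ]
1.258 [0.4653 0.1254] 2.851 [-0.05  0.31]
1.307 [0.4644 0.1334] 2.9 [-0.04  0.32]
1.355 [0.4638 0.1416] 2.948 [-0.02  0.33]
1.403 [0.4636 0.1499] 2.996 [-0.01  0.33]
1.452 [0.4637 0.1584] 3.045 [0.01 0.34]
1.5 [0.4642 0.167 ] 3.093 [0.02 0.34]
0.5089219582361649
```

Emit:
{"fn": "step_arm", "kwargs": {
  "series": [
    [0.3, 0, 0, 1, 0],
    [0, 0, 0, 1, -1],
    [0, 0.5, -0.8, 1, -1],
    [0, 1, -1, 1, -1],
    [0, 1, -1, 0, -1],
    [0, 1, -1, 0, -1],
    [0, 1, -1, 0, -1],
    [0, 1, -1, 0, -1]
  ]
}}

```text
time: 0.95
tool_pos: [0.3215, 0.3458, 0.3436]
tool_rot: [-3.141, -0.0, 2.222]
contact_force: [-0.7, 0.6, -0.3]
opening: 0.0324
```

Emit:
{"fn": "step_arm", "kwargs": {
  "series": [
    [0, 1, -1, 0, 0],
    [0, 1, -1, 0, 0],
    [0, 1, -1, 0, 0],
    [0, 1, -1, 0, 0],
    [0, 1, -1, 0, 0],
    [0, 1, -1, 0, 0],
    [0, 1, -1, 0, 0],
    [0, 0.2, -1, 0, 0],
    [0, 0, -1, 0, 0],
    [0, 0, -1, 0, 0],
    [0, 0, -1, 0, 0],
    [0, 0, -1, 0, 0]
  ]
}}

```text
time: 2.15
tool_pos: [0.5006, 0.0459, 0.3434]
tool_rot: [-3.141, -0.0, 2.225]
contact_force: [-0.4, 0.9, 0.4]
opening: 0.0001
```

Emit:
{"fn": "step_arm", "kwargs": {
  "series": [
    [0, 0, -0.96, 0, 0],
    [0, 0, 0, -1, 0],
    [0, 0, 0, -1, 0],
    [0, 0, 0, -1, 0],
    [0, 0, 0, -0.2, 0],
    [0, 0, 0, 0, 0]
  ]
}}

```text
time: 2.75
tool_pos: [0.5006, 0.023, 0.2633]
tool_rot: [-3.14, -0.001, 2.225]
contact_force: [0.8, -0.2, 1.0]
opening: 0.0004
```

```bash
python3 - <<'E'
from h import *
for n in ['scene','top','wrist']:
    c=snap(n,n+'1')
a=load('top1')['pixels'][150:250,250:370]; a=cv2.resize(a,None,fx=6,fy=6,interpolation=cv2.INTER_CUBIC)
cv2.imwrite('pics/t1z.png',a); print(sensors.observe()['qpos'])
E
```

```text
[-1.07047883e-01  2.81839690e-01  1.55022540e+00  6.06383260e-05
  1.30710413e+00 -7.61183972e-01]
```

View pics/t1z.png

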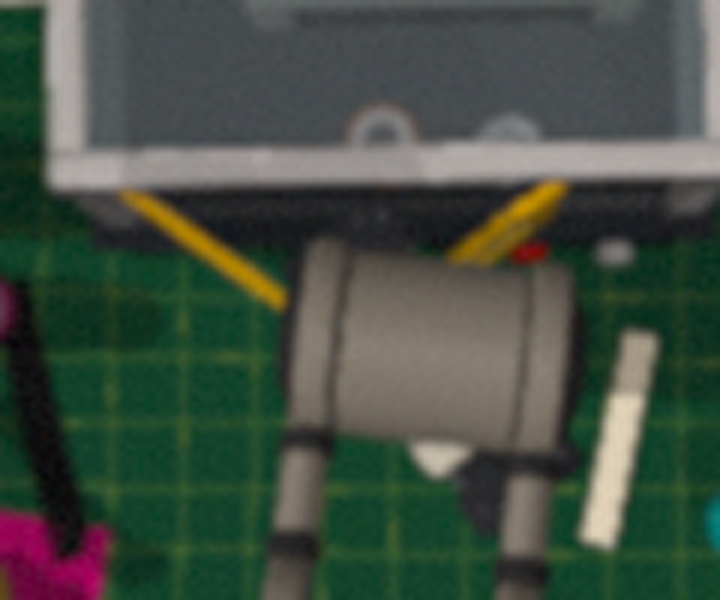

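View pics/wrist1.png

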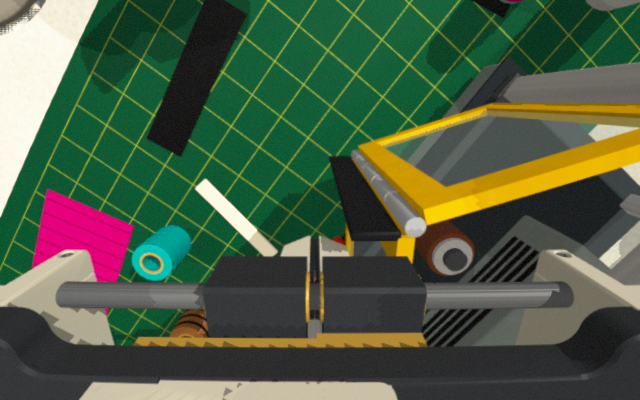

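View pics/scene1.png

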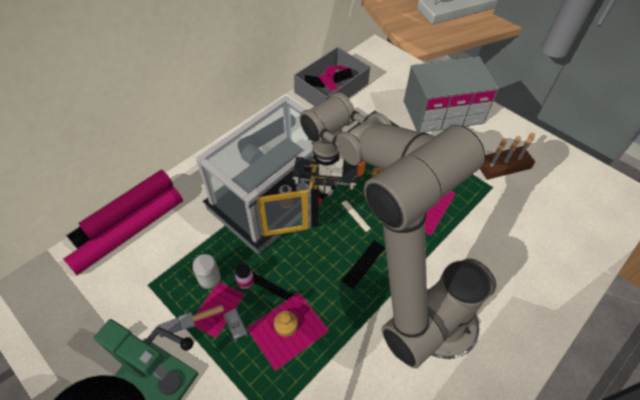

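```bash
python3 - <<'E'
from h import *
c=load('wrist1')
th=.63
f=np.array([-.115-.165*np.sin(th),.166-.165*np.cos(th)]);d=np.array([np.sin(th),-np.cos(th)]);n=np.array([-np.cos(th),-np.sin(th)])
a=c['pixels'].copy()
for s,t in [(0,0),(.002,.03),(.007,.03),(.007,.008),(.002,.008),(.05,.008),(-0.0,.008)]:
    for z,col in ((.28,(0,0,255)),(.066,(255,0,255))):
        q=proj(c,np.append(o+Rm@(f+s*d+t*n),z)); print(s,t,z,q.round(0)); cv2.circle(a,(int(q[0]),int(q[1])),2,col,-1)
t=sensors.observe()['tool_pos'].copy(); t[2]-=.017
print('tip',proj(c,t))
cv2.imwrite('pics/w1p.png',a[100:350,200:520])
E
```

```text
0 0 0.28 [413. 227.]
0 0 0.066 [354. 152.]
0.002 0.03 0.28 [347. 231.]
0.002 0.03 0.066 [327. 154.]
0.007 0.03 0.28 [347. 241.]
0.007 0.03 0.066 [327. 158.]
0.007 0.008 0.28 [395. 241.]
0.007 0.008 0.066 [347. 158.]
0.002 0.008 0.28 [396. 231.]
0.002 0.008 0.066 [347. 154.]
0.05 0.008 0.28 [387. 317.]
0.05 0.008 0.066 [345. 194.]
-0.0 0.008 0.28 [396. 227.]
-0.0 0.008 0.066 [347. 152.]
tip [312.72843142 254.20907084]
```

View pics/w1p.png

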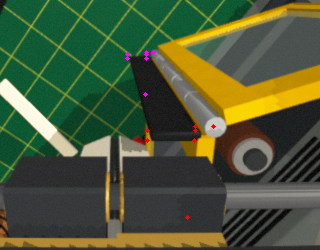

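Emit:
{"fn": "step_arm", "kwargs": {
  "series": [
    [0, 0.13, 0.45, 0, 0],
    [0, 0.12, 0.45, 0, 0],
    [0, -0.2, 0.17, 0, 0.6],
    [0, -0.19, 0.18, 0, 0.6],
    [0, -0.18, 0.2, 0, 0.6],
    [0, -0.17, 0.21, 0, 0.6],
    [0, -0.15, 0.22, 0, 0.6]
  ]
}}

```text
time: 3.6
tool_pos: [0.4863, 0.0711, 0.2646]
tool_rot: [3.139, 0.003, 2.467]
contact_force: [4.6, -0.9, -0.9]
opening: -0.0002
```

```bash
python3 - <<'E'
from h import *
snap('wrist','wrist2')
E
```

```text
(no output)
```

View pics/wrist2.png

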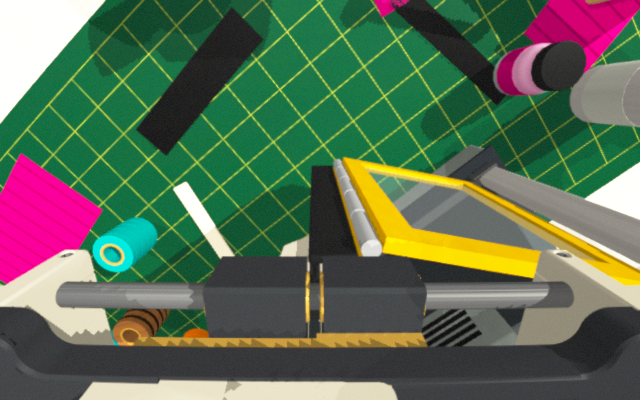

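The fold, at (370,247), has moved, and the finger sits in the corner behind the strip. I'll carry on along the arc.

Emit:
{"fn": "step_arm", "kwargs": {
  "series": [
    [0, -0.14, 0.24, 0, 0.6],
    [0, -0.13, 0.25, 0, 0.6],
    [0, -0.12, 0.26, 0, 0.6],
    [0, -0.1, 0.27, 0, 0.6],
    [0, -0.09, 0.28, 0, 0.6],
    [0, -0.08, 0.29, 0, 0.6],
    [0, -0.06, 0.3, 0, 0.6],
    [0, -0.05, 0.31, 0, 0.6],
    [0, -0.04, 0.32, 0, 0.6]
  ]
}}

```text
time: 4.55
tool_pos: [0.4667, 0.1337, 0.2645]
tool_rot: [3.14, 0.005, 2.898]
contact_force: [8.4, -1.9, -2.4]
opening: 0.0002
```

Emit:
{"fn": "step_arm", "kwargs": {
  "series": [
    [0, -0.02, 0.33, 0, 0.6],
    [0, -0.01, 0.33, 0, 0.6],
    [0, 0.01, 0.34, 0, 0.6],
    [0, 0.02, 0.34, 0, 0.6]
  ]
}}

```text
time: 4.95
tool_pos: [0.4666, 0.1669, 0.2644]
tool_rot: [-3.141, 0.005, 3.09]
contact_force: [7.4, -7.0, 0.2]
opening: 0.0004
```

```bash
python3 - <<'E'
from h import *
snap('wrist','wrist3');snap('top','top3')
a=load('top3')['pixels'][150:250,230:350]; a=cv2.resize(a,None,fx=6,fy=6,interpolation=cv2.INTER_CUBIC)
cv2.imwrite('pics/t3z.png',a); 
E
```

```text
(no output)
```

View pics/wrist3.png

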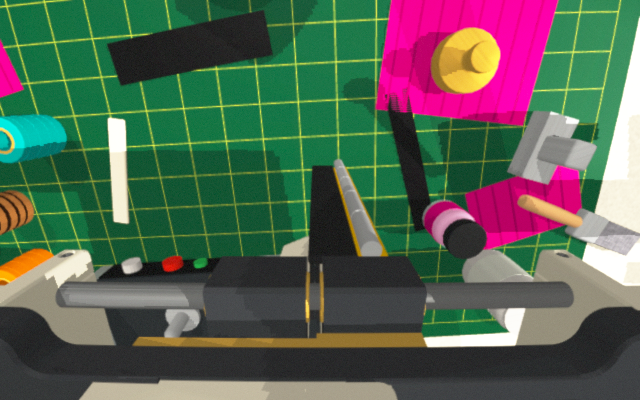

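View pics/t3z.png

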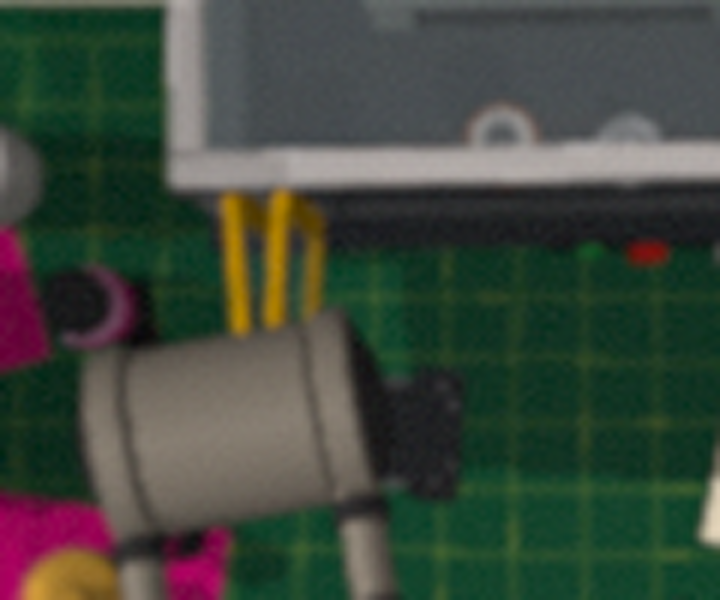

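Emit:
{"fn": "step_arm", "kwargs": {
  "series": [
    [0, 0.08, 0.12, 0, 0],
    [0, 0.05, 0.08, 0, 0],
    [0, 0, 0, 0, 0]
  ]
}}

```text
time: 5.35
tool_pos: [0.4668, 0.1681, 0.2645]
tool_rot: [-3.133, -0.002, 3.088]
contact_force: [-7.4, -20.1, 8.8]
opening: 0.0005
```

Emit:
{"fn": "step_arm", "kwargs": {
  "series": [
    [0, 0, -0.3, 0, 0],
    [0, 0.05, -0.6, 0, 0],
    [0, 0, -1, 0, 0],
    [0, 0, -1, 0, 0],
    [0, 0, 0, 1, 0],
    [0, 0, 0, 1, 0],
    [0, -1, 0, 1, 0],
    [0, -1, 0, 1, 0]
  ]
}}

```text
time: 6.15
tool_pos: [0.4186, 0.0995, 0.3646]
tool_rot: [3.141, -0.001, 3.088]
contact_force: [0.0, -0.6, 1.0]
opening: 0.0005
```

```bash
python3 - <<'E'
from h import *
c=snap('top','top4');print(sensors.observe())
a=c['pixels'][150:250,230:350]; a=cv2.resize(a,None,fx=6,fy=6,interpolation=cv2.INTER_CUBIC)
cv2.imwrite('pics/t4z.png',a)
hsv=cv2.cvtColor(c['pixels'],cv2.COLOR_BGR2HSV)
mask=cv2.inRange(hsv,(18,120,90),(32,255,255))
n,l,st,ce=cv2.connectedComponentsWithStats(mask)
for i in range(1,n):
    if st[i,4]<15 or not 170<ce[i][1]<225 or not 260<ce[i][0]<350: continue
    v,u=np.nonzero(l==i)
    L=np.array([plane(c,a,b,.28)[:2] for a,b in zip(u,v)]).astype(np.float32)
    vx,vy,x0,y0=cv2.fitLine(L,cv2.DIST_HUBER,0,.01,.01).ravel()
    print(st[i],'angle', np.arctan2(vx,vy), L.min(0),L.max(0))
E
```

```text
{'time': 6.2, 'qpos': array([ 5.53762518e-02,  8.25712991e-02,  1.51630818e+00,  7.80024142e-04,
        1.53748017e+00, -1.46300094e+00]), 'qvel': array([-0.00110266,  0.0327386 , -0.02511914,  0.00144699, -0.11703682,
       -0.00477442]), 'joint_efforts': array([-2.63823196e+00, -1.55682832e+01, -2.21622294e+01, -1.63149596e-01,
       -1.48899782e+00, -1.13320851e-02]), 'tool_pos': array([0.41658266, 0.09984477, 0.36915793]), 'tool_rot': array([3.14025445, 0.00511874, 3.08914615]), 'contact_force': array([-0.36498766,  0.86208029,  3.55639402]), 'torque': array([ 0.06141311, -0.0071951 , -0.02710979]), 'opening': 0.0004596507395558354}
[267 182  17  42 430] angle 1.5174729 [0.45806175 0.15983301] [0.6019979  0.21685173]
```

View pics/t4z.png

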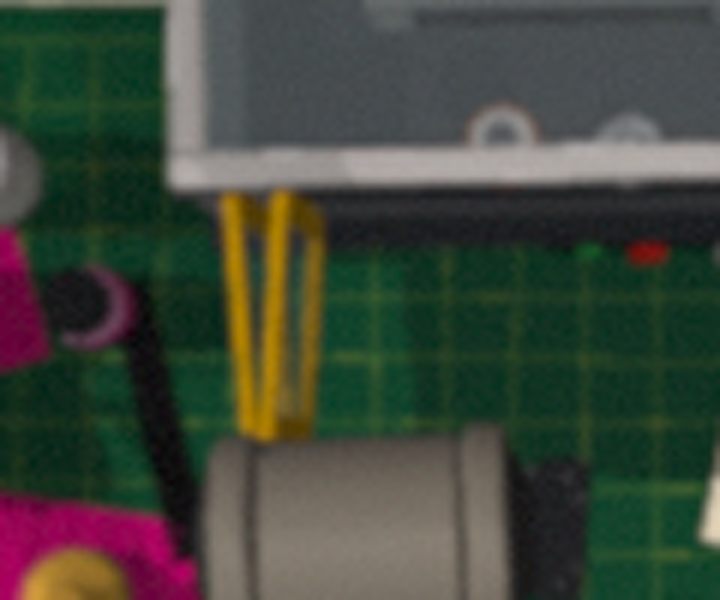

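Guard: both panels lie at (235–285, 195–435) in the enlarged crop, folded against the left jamb. The push met a hard stop of about 20 N. The moves give no direct tilt, so I'll test in free air how the arm handles out-of-reach poses.

Emit:
{"fn": "step_arm", "kwargs": {
  "series": [
    [0.8, 0, -1, 0.5, 0],
    [0.8, 0, -1, 0.5, 0],
    [0.8, 0.5, -1, 0.5, 0],
    [0.8, 0.5, -1, 0, 0],
    [0.8, 1, -1, 0, 0],
    [0.8, 1, -1, 0, 0],
    [0.8, 1, -1, 0, 0],
    [0.8, 1, -1, 0, 0],
    [0.8, 1, -1, 0, 0],
    [0.8, 1, -1, 0, 0],
    [0.8, 1, -1, 0, 0],
    [0.8, 1, -1, 0, 0]
  ]
}}

```text
time: 7.4
tool_pos: [0.6454, -0.2013, 0.4011]
tool_rot: [3.141, 0.0, 3.089]
contact_force: [0.5, -0.5, 0.6]
opening: 0.0731
```

Emit:
{"fn": "step_arm", "kwargs": {
  "series": [
    [0.8, 1, -0.5, 0, 0],
    [0.8, 1, -0.5, 0, 0],
    [0.8, 1, -0.5, 0, 0],
    [0.8, 1, -0.5, 0, 0],
    [0.8, 1, -0.5, 0, 0],
    [0.8, 1, -0.5, 0, 0]
  ]
}}

```text
time: 8.0
tool_pos: [0.7406, -0.2569, 0.3682]
tool_rot: [-3.129, 0.047, 3.089]
contact_force: [-0.8, 0.5, 0.2]
opening: 0.0734
```

Emit:
{"fn": "step_arm", "kwargs": {
  "series": [
    [0.8, 1, -0.5, 0, 0],
    [0.8, 1, -0.5, 0, 0],
    [0.8, 1, -0.5, 0, 0],
    [0.8, 1, -0.5, 0, 0]
  ]
}}

```text
time: 8.4
tool_pos: [0.7734, -0.2834, 0.3306]
tool_rot: [-3.11, 0.106, 3.09]
contact_force: [-0.2, -0.1, -0.5]
opening: 0.0739
```

```bash
python3 - <<'E'
from h import *
s=sensors.observe();print(s['qpos'].round(3),s['tool_pos'],s['tool_rot'])
E
```

```text
[-0.449  1.025  0.037  0.013  1.97  -1.961] [ 0.77340759 -0.28342833  0.33061073] [-3.11043207  0.10578317  3.09029857]
```

Emit:
{"fn": "step_arm", "kwargs": {
  "series": [
    [0.8, -1, 0.5, 0, 0],
    [0.8, -1, 0.5, 0, 0],
    [0.8, -1, 0.5, 0, 0],
    [0.8, 0, 0, 0, 0]
  ]
}}

```text
time: 8.8
tool_pos: [0.7071, -0.2496, 0.3311]
tool_rot: [-3.114, 0.098, 3.091]
contact_force: [-0.5, -0.4, -0.1]
opening: 0.0735
```

Emit:
{"fn": "step_arm", "kwargs": {
  "series": [
    [0.8, -1, 0.5, 0.5, -1],
    [0.8, -1, 0.5, 1, -1],
    [0.8, -1, 0.5, 1, -1],
    [0.8, -1, 0.5, 1, -1],
    [0.8, -1, 0.5, 1, -1],
    [0.8, 0, 0, 1, -1],
    [0.8, 0, 0, 1, -1],
    [0.8, 0, 0, 1, 0]
  ]
}}

```text
time: 9.6
tool_pos: [0.586, -0.1893, 0.5216]
tool_rot: [-3.112, 0.107, 2.528]
contact_force: [0.4, -0.4, 0.6]
opening: 0.0737
```

Emit:
{"fn": "step_arm", "kwargs": {
  "series": [
    [0.8, 0.7, -0.34, 0.7, 0],
    [0.8, 0.7, -0.34, 0.7, 0],
    [0.8, 0.7, -0.34, 0.7, 0],
    [0.8, 0.7, -0.34, 0.7, 0],
    [0.8, 0.7, -0.34, 0.7, 0],
    [0.8, 0.7, -0.34, 0.7, 0]
  ]
}}

```text
time: 10.2
tool_pos: [0.6294, -0.2206, 0.5616]
tool_rot: [-3.126, 0.162, 2.532]
contact_force: [-0.1, 0.4, 0.8]
opening: 0.0734
```

```bash
cat >> h.py <<'E'
from scipy.spatial.transform import Rotation
def st():
    s=sensors.observe();R=Rotation.from_euler('xyz',s['tool_rot']).as_matrix()
    z=R[:,2];y=R[:,1]
    print('t',s['time'],'q',s['qpos'].round(3),'pos',s['tool_pos'].round(4),'F',s['contact_force'].round(1),'op',round(s['opening'],4))
    print('tilt',round(np.arccos(-z[2]),3),'lean az',round(np.arctan2(z[1],z[0]),3),'jaw',y.round(3),'jaw ang',round(np.arctan2(y[1],y[0]),3))
    return s,R
E
python3 -c "
from h import *
st()"
```

```text
t 10.2 q [-0.432  0.702  0.036 -0.057  2.245 -1.43 ] pos [ 0.6294 -0.2206  0.5616] F [-0.1  0.4  0.8] op 0.0734
tilt 0.163 lean az -0.708 jaw [ 0.575  0.818 -0.016] jaw ang 0.958
```

Emit:
{"fn": "step_arm", "kwargs": {
  "series": [
    [0.8, 1, -0.45, 0.5, 0],
    [0.8, 1, -0.45, 0.5, 0],
    [0.8, 1, -0.45, 0.5, 0],
    [0.8, 1, -0.45, 0.5, 0],
    [0.8, 1, -0.45, 0.5, 0],
    [0.8, 1, -0.45, 0.5, 0]
  ]
}}

```text
time: 10.8
tool_pos: [0.6819, -0.2555, 0.5347]
tool_rot: [3.134, 0.258, 2.532]
contact_force: [0.7, 0.6, -0.3]
opening: 0.0736
```

```bash
python3 -c "
from h import *
st()"
```

```text
t 10.8 q [-0.45   0.754  0.036 -0.038  2.095 -1.436] pos [ 0.6819 -0.2555  0.5347] F [ 0.7  0.6 -0.3] op 0.0736
tilt 0.258 lean az -0.58 jaw [0.571 0.821 0.007] jaw ang 0.963
```

```bash
cat > kin.py <<'E'
import numpy as np
from scipy.optimize import least_squares
D=[([1.068,.34273,1.52501,0,1.27541],[.18316,.4916,.24304]),
([-.10705,.28184,1.55023,0,1.3071],[.5006,.023,.2633]),
([.05538,.08257,1.51631,0.00078,1.53748],[.41658,.09984,.36916]),
([-.449,1.025,.037,.013,1.97],[.7734,-.2834,.3306]),
([-.432,.702,.036,-.057,2.245],[.6294,-.2206,.5616]),
([-.45,.754,.036,-.038,2.095],[.6819,-.2555,.5347])]
def fk(q,p):
    L1,L2,e,d,H,a,w=p
    q1,q2,q3,q4,q5=q[:5]
    def up(t): return np.array([np.sin(t),0,np.cos(t)])
    def fw(t): return np.array([np.cos(t),0,-np.sin(t)])
    t=q2+q3
    Rf=np.stack([fw(t),[0,1,0],up(t)],1) # local x fw,y,z along forearm
    c,s=np.cos(q4),np.sin(q4)
    R4=np.array([[c,-s,0],[s,c,0],[0,0,1]])
    dirv=Rf@R4@np.array([np.sin(q5),0,np.cos(q5)])
    P=np.array([a,0,H])+L1*up(q2)+L2*up(t)+e*fw(t)+d*dirv+np.array([0,w,0])
    c,s=np.cos(q1),np.sin(q1)
    return np.array([c*P[0]-s*P[1],s*P[0]+c*P[1],P[2]])
def res(p): return np.concatenate([fk(q,p)-x for q,x in D]+[1e-3*(p-np.array([.45,.4,0,.25,.2,0,.076]))])
if __name__=='__main__':
    r=least_squares(res,[.45,.4,0,.25,.2,0,.076]); print(r.x.round(4),(r.fun*1000).round(1))
E
python3 kin.py
```

```text
[ 5.061e-01  3.799e-01  4.700e-02  3.009e-01  2.228e-01 -5.000e-04
  7.650e-02] [-0.3 -0.3 -0.6  0.6  0.1  1.1 -0.2  0.1 -0.6 -0.2 -0.2 -0.2 -0.  -0.1
  0.2  0.   0.   0.1  0.1 -0.   0.   0.1  0.  -0.   0. ]
```

Emit:
{"fn": "step_arm", "kwargs": {
  "series": [
    [0.8, 0, 0, 0, 1],
    [0.8, 0, 0, 0, 1],
    [0.8, 1, -0.45, 0.7, 0],
    [0.8, 1, -0.45, 0.7, 0],
    [0.8, 1, -0.45, 0.7, 0],
    [0.8, 1, -0.45, 0.7, 0],
    [0.8, 1, -0.45, 0.7, 0],
    [0.8, 1, -0.45, 0.7, 0],
    [0.8, 1, -0.45, 0.7, 0],
    [0.8, 1, -0.45, 0.7, 0],
    [0.8, 1, -0.45, 0.7, 0],
    [0.8, 1, -0.45, 0.7, 0]
  ]
}}

```text
time: 12.0
tool_pos: [0.7489, -0.2981, 0.5353]
tool_rot: [3.118, 0.46, 2.689]
contact_force: [0.2, 0.6, 0.0]
opening: 0.0738
```

```bash
python3 -c "
from h import *
st()"
```

```text
t 12.0 q [-0.489  0.786  0.037  0.041  1.859 -1.591] pos [ 0.7489 -0.2981  0.5353] F [0.2 0.6 0. ] op 0.0738
tilt 0.461 lean az -0.399 jaw [0.428 0.904 0.021] jaw ang 1.129
```

```bash
cat > ik.py <<'E'
import numpy as np
L1,L2,e,d,H,a,w=[.5061,.3799,.047,.3009,.2228,-.0005,.0765]
LO=[-2.53,-.77,.04,-1,.28]; HI=[2.53,2.02,2.7,4.14,2.66]
def ik(tcp,t,az):
    z=np.array([np.sin(t)*np.cos(az),np.sin(t)*np.sin(az),-np.cos(t)])
    W=np.array(tcp)-d*z
    r=np.hypot(W[0],W[1]); q1=np.arctan2(W[1],W[0])-np.arcsin(w/r)
    rho=np.sqrt(r*r-w*w)-a; h=W[2]-H
    Le=np.hypot(L2,e); ge=np.arctan2(e,L2)
    D=np.hypot(rho,h); c=(D*D-L1*L1-Le*Le)/(2*L1*Le)
    if abs(c)>1: return None
    k=np.arccos(c) # angle between L1 dir and effective Le dir; Le dir pitch = t23 + ge? (fw component increases pitch)
    q2=np.arctan2(rho,h)-np.arctan2(Le*np.sin(k),L1+Le*np.cos(k))
    q3=k-ge
    T=q2+q3
    R1=np.array([[np.cos(q1),-np.sin(q1),0],[np.sin(q1),np.cos(q1),0],[0,0,1]])
    zl=R1.T@z
    fw=np.array([np.cos(T),0,-np.sin(T)]);up=np.array([np.sin(T),0,np.cos(T)])
    x,y,zz=zl@fw,zl[1],zl@up
    q5=np.arccos(np.clip(zz,-1,1)); q4=np.arctan2(y,x)
    if q4<-1: q4+=2*np.pi
    q=[q1,q2,q3,q4,q5]
    ok=all(l<=v<=hh for l,v,hh in zip(LO,q,HI))
    return np.array(q),ok
if __name__=='__main__':
    from kin import fk
    q,ok=ik([.7489,-.2981,.5353],.461,-.399);print(q,ok,fk(q,[L1,L2,e,d,H,a,w]))
    for t in (.6,.75,.9,1.05,1.2,1.35):
        for az in (-1,-.6,-.3,0.02,.3,.6,1):
            A=ik([.6536,-.0271,.19],t,az);B=ik([.6536,-.0271,.12],t,az);C=ik([.5008,-.276,.045],t,az)
            f=lambda X: 'none' if X is None else ('OK ' if X[1] else 'XX ')+str(X[0].round(2))
            if A and A[1] and B and B[1]: print(t,az,f(A),f(B),'| pick',f(C))
E
python3 ik.py
```

```text
[-0.48885532  0.7871048   0.03315008  0.04168069  1.8617075 ] False [ 0.7489 -0.2981  0.5353]
0.6 -1 OK [ 0.07  0.53  1.53 -0.69  0.89] OK [ 0.07  0.62  1.6  -0.79  0.78] | pick XX [-0.49  0.58  2.05  4.64  0.28]
0.6 -0.6 OK [-0.01  0.44  1.69 -0.61  0.58] OK [-0.01  0.54  1.76 -0.8   0.45] | pick XX [-0.65  0.55  2.12  2.91  0.13]
0.6 0.3 OK [-0.31  0.41  1.75  0.64  0.57] OK [-0.31  0.51  1.82  0.86  0.44] | pick OK [-0.93  0.62  1.94  1.06  0.66]
0.6 0.6 OK [-0.38  0.46  1.66  0.72  0.8 ] OK [-0.38  0.56  1.73  0.84  0.68] | pick OK [-0.95  0.67  1.8   0.84  0.86]
0.6 1 OK [-0.42  0.55  1.49  0.68  1.1 ] OK [-0.42  0.64  1.56  0.73  0.99] | pick OK [-0.93  0.75  1.6   0.63  1.12]
0.75 0.3 OK [-0.35  0.4   1.86  1.09  0.49] OK [-0.35  0.52  1.92  1.44  0.43] | pick OK [-1.    0.66  1.99  1.29  0.75]
0.75 0.6 OK [-0.44  0.46  1.76  1.    0.77] OK [-0.44  0.57  1.82  1.17  0.69] | pick OK [-1.02  0.71  1.83  1.    0.95]
0.75 1 OK [-0.49  0.57  1.55  0.85  1.13] OK [-0.49  0.67  1.6   0.91  1.03] | pick OK [-0.98  0.8   1.58  0.73  1.22]
0.9 0.3 OK [-0.4   0.42  1.96  1.59  0.53] OK [
[... 1643 characters left out ...]
15 0.67 2.05 4.01 1.05] OK [0.15 0.83 2.05 3.95 1.16] | pick OK [-0.68  1.11  2.4   3.06  1.72]
1.35 -0.3 OK [-0.05  0.63  2.2   3.43  1.05] OK [-0.05  0.82  2.2   3.41  1.23] | pick OK [-0.98  1.1   2.38  2.48  1.61]
1.35 0.02 OK [-0.3   0.62  2.24  2.78  1.09] OK [-0.3   0.82  2.24  2.81  1.27] | pick OK [-1.16  1.03  2.23  1.99  1.4 ]
1.35 0.3 OK [-0.49  0.64  2.17  2.26  1.12] OK [-0.49  0.82  2.16  2.32  1.24] | pick OK [-1.21  1.01  2.04  1.61  1.34]
1.35 0.6 OK [-0.61  0.68  1.99  1.8   1.21] OK [-0.61  0.84  1.99  1.85  1.25] | pick OK [-1.19  1.02  1.8   1.29  1.43]
1.35 1 OK [-0.64  0.79  1.67  1.38  1.44] OK [-0.64  0.91  1.67  1.39  1.42] | pick OK [-1.11  1.1   1.46  1.    1.67]
```

```bash
cat >> ik.py <<'E'
def q6of(q,R):
    q1,q2,q3,q4,q5=q;T=q2+q3
    Rz=lambda t:np.array([[np.cos(t),-np.sin(t),0],[np.sin(t),np.cos(t),0],[0,0,1]])
    Ry=lambda t:np.array([[np.cos(t),0,np.sin(t)],[0,1,0],[-np.sin(t),0,np.cos(t)]])
    B=np.array([[0,-1,0],[1,0,0],[0,0,1.]])
    M=(Rz(q1)@Ry(T)@Rz(q4)@Ry(q5)@B).T@R
    return np.arctan2(M[1,0],M[0,0])
def Rdes(t,az,s=1):
    z=np.array([np.sin(t)*np.cos(az),np.sin(t)*np.sin(az),-np.cos(t)]);y=s*np.array([-np.sin(az),np.cos(az),0]);return np.stack([np.cross(y,z),y,z],1)
E
python3 - <<'E'
from ik import *
q,ok=ik([.7489,-.2981,.5353],.461,-.399);print(q6of(q,Rdes(.461,-.399)))
for t in (.8,.9,1.0,1.1,1.2):
  for nm,p in (('ins',[.65,-.0271,.19]),('low',[.65,-.0271,.12]),('pick',[.5008,-.276,.045])):
    for az in (0.02,-.3) if nm!='pick' else (.02,.3,-.3):
      r=ik(p,t,az); print(t,nm,az,r[0].round(2),r[1],round(q6of(r[0],Rdes(t,az)),2),round(q6of(r[0],Rdes(t,az,-1)),2))
E
```

```text
-1.6393528821728296
0.8 ins 0.02 [-0.25  0.37  1.95  1.39  0.19] False 3.13 -0.01
0.8 ins -0.3 [-0.09  0.39  1.93  4.96  0.15] False -0.11 3.04
0.8 low 0.02 [-0.25  0.51  2.01  2.25  0.25] False 2.26 -0.89
0.8 low -0.3 [-0.09  0.52  1.99  3.93  0.21] False 0.94 -2.2
0.8 pick 0.02 [-0.97  0.65  2.14  1.78  0.66] True 2.07 -1.08
0.8 pick 0.3 [-1.03  0.68  2.    1.36  0.79] True 2.22 -0.93
0.8 pick -0.3 [-0.84  0.63  2.24  2.4   0.58] True 1.83 -1.31
0.9 ins 0.02 [-0.26  0.39  2.03  2.16  0.27] False 2.35 -0.79
0.9 ins -0.3 [-0.08  0.4   2.    4.02  0.22] False 0.84 -2.3
0.9 low 0.02 [-0.26  0.53  2.08  2.56  0.41] True 1.93 -1.21
0.9 low -0.3 [-0.08  0.54  2.05  3.62  0.38] True 1.26 -1.88
0.9 pick 0.02 [-1.01  0.7   2.18  1.89  0.79] True 1.89 -1.25
0.9 pick 0.3 [-1.07  0.73  2.03  1.45  0.88] True 2.07 -1.07
0.9 pick -0.3 [-0.87  0.69  2.29  2.49  0.77] True 1.7 -1.44
1.0 ins 0.02 [-0.27  0.41  2.09  2.5   0.42] True 2.01 -1.14
1.0 ins -0.3 [-0.07  0.43  2.06  3.68  0.38] True 1.19 -1.95
1.0 low 0.02 [-0.27  0.58  2.14  2.69  0.6 ] True 1.79 -1.35
1.0 low -0.3 [-0.07  0.59  2.1   3.5
[... 364 characters left out ...]
76  0.79] True 1.71 -1.43
1.1 low -0.3 [-0.06  0.64  2.15  3.45  0.76] True 1.45 -1.69
1.1 pick 0.02 [-1.09  0.83  2.23  1.99  1.07] True 1.65 -1.49
1.1 pick 0.3 [-1.15  0.84  2.05  1.57  1.08] True 1.85 -1.29
1.1 pick -0.3 [-0.92  0.85  2.37  2.54  1.16] True 1.52 -1.62
1.2 ins 0.02 [-0.3   0.51  2.2   2.72  0.8 ] True 1.75 -1.39
1.2 ins -0.3 [-0.05  0.53  2.16  3.48  0.76] True 1.41 -1.73
1.2 low 0.02 [-0.3   0.7   2.22  2.79  0.99] True 1.65 -1.49
1.2 low -0.3 [-0.05  0.7   2.18  3.42  0.95] True 1.49 -1.65
1.2 pick 0.02 [-1.12  0.91  2.24  2.    1.2 ] True 1.56 -1.58
1.2 pick 0.3 [-1.17  0.9   2.05  1.59  1.19] True 1.77 -1.37
1.2 pick -0.3 [-0.95  0.95  2.38  2.53  1.35] True 1.45 -1.69
```

```bash
python3 - <<'E'
from ik import *
for t in (1.0,1.05,1.1):
  for az in (0.02,):
   for p in ([.52,-.03,.05],[.50,-.03,.05],[.52,-.03,.25],[.6,-.03,.25],[.58,-.027,.19],[.65,-.03,.19],[.65,-.03,.115]):
      r=ik(p,t,az); print(t,p,az,None if r is None else (r[0].round(2),r[1],round(q6of(r[0],Rdes(t,az)),2)))
for az in (-.4,-.2,0,.2,.4):
  for p in ([.5008,-.276,.045],[.5008,-.276,.2],[.52,-.03,.045],[.52,-.03,.2]):
      r=ik(p,.46,az); print('t.46',p,az,None if r is None else (r[0].round(2),r[1]))
from h import *
for f in ('top','top4'):
  c=load(f);img=c['pixels'];hsv=cv2.cvtColor(img,cv2.COLOR_BGR2HSV)
  for nm,lo,hi in (('turq',(80,90,60),(100,255,255)),('wood/orange',(5,70,60),(22,255,255)),('folder',(0,0,0),(0,0,0))):
    n,l,s,ce=cv2.connectedComponentsWithStats(cv2.inRange(hsv,lo,hi))
    for i in range(1,n):
        if 60<s[i,4]<300 and 350<s[i,0]<440: 
            b=s[i]; print(f,nm,plane(c,b[0]+b[2]/2-.5,b[1]+b[3]/2-.5,.066).round(3),b)
for u,v in ((358,207),(347,240)): print(plane(load('top'),u,v,0.006))
E
```

```text
1.0 [0.52, -0.03, 0.05] 0.02 (array([-0.42,  0.78,  2.5 ,  2.73,  1.12]), True, np.float64(1.51))
1.0 [0.5, -0.03, 0.05] 0.02 (array([-0.45,  0.8 ,  2.55,  2.72,  1.19]), True, np.float64(1.47))
1.0 [0.52, -0.03, 0.25] 0.02 (array([-0.42,  0.08,  2.33,  2.1 ,  0.43]), True, np.float64(2.32))
1.0 [0.6, -0.03, 0.25] 0.02 (array([-0.32,  0.22,  2.15,  2.16,  0.35]), True, np.float64(2.33))
1.0 [0.58, -0.027, 0.19] 0.02 (array([-0.33,  0.33,  2.27,  2.51,  0.51]), True, np.float64(1.94))
1.0 [0.65, -0.03, 0.19] 0.02 (array([-0.28,  0.41,  2.09,  2.49,  0.42]), True, np.float64(2.01))
1.0 [0.65, -0.03, 0.115] 0.02 (array([-0.28,  0.59,  2.14,  2.69,  0.61]), True, np.float64(1.78))
1.05 [0.52, -0.03, 0.05] 0.02 (array([-0.43,  0.84,  2.52,  2.73,  1.24]), True, np.float64(1.47))
1.05 [0.5, -0.03, 0.05] 0.02 (array([-0.47,  0.87,  2.57,  2.71,  1.32]), True, np.float64(1.43))
1.05 [0.52, -0.03, 0.25] 0.02 (array([-0.43,  0.1 ,  2.37,  2.24,  0.51]), True, np.float64(2.17))
1.05 [0.6, -0.03, 0.25] 0.02 (array([-0.33,  0.23,  2.19,  2.33,  0.42]), True, np.float64(2.16))
1.05 [0.58, -0.027, 
[... 2560 characters left out ...]
,  0.21,  1.94,  0.5 ,  0.72]), True)
top turq [ 0.517 -0.371  0.066] [410 202  19  15 170]
top turq [ 0.403 -0.191  0.066] [367 230  17  15 148]
top wood/orange [ 0.663 -0.408  0.066] [421 167  14  14 137]
top wood/orange [ 0.596 -0.265  0.066] [385 182  17  16 200]
top wood/orange [ 0.502 -0.277  0.066] [389 206  15  14 162]
top4 turq [ 0.515 -0.371  0.066] [410 202  19  16 165]
top4 turq [ 0.403 -0.191  0.066] [367 230  17  15 149]
top4 wood/orange [ 0.663 -0.408  0.066] [421 167  14  14 125]
top4 wood/orange [ 0.596 -0.265  0.066] [385 182  17  16 201]
top4 wood/orange [ 0.502 -0.275  0.066] [388 206  16  14 169]
[ 0.52629954 -0.1279945   0.006     ]
[ 0.38771424 -0.08203637  0.006     ]
```

Emit:
{"fn": "step_arm", "kwargs": {
  "series": [
    [0.8, -1, 0, -0.5, 1],
    [0.8, -1, 0, -1, 1],
    [0.8, -1, 0, -1, 1],
    [0.8, -1, 0, -1, 1],
    [0.8, -1, 0.1, -1, 1],
    [0.8, -1, 0.1, -1, 1],
    [0.8, -1, 0.1, -1, 1],
    [0.8, -1, 0.1, -1, 1],
    [0.8, -1, 0.1, -1, 1],
    [0.8, -1, 0.1, -1, 1],
    [0.8, 0, 0.1, -1, 1],
    [0.8, 0, 0.1, -1, 1]
  ]
}}

```text
time: 13.2
tool_pos: [0.5166, -0.2805, 0.261]
tool_rot: [3.122, 0.458, -2.678]
contact_force: [-0.7, -0.4, -0.0]
opening: 0.0732
```

Emit:
{"fn": "step_arm", "kwargs": {
  "series": [
    [0.8, 0, 0.1, -1, 0],
    [0.8, 0, 0, 0, 0],
    [0.8, 0, 0, 0, 0]
  ]
}}

```text
time: 13.5
tool_pos: [0.5174, -0.2777, 0.2369]
tool_rot: [3.12, 0.458, -2.68]
contact_force: [0.6, 0.3, -0.5]
opening: 0.0736
```

```bash
python3 - <<'E'
from h import *
c=snap('wrist','wrist5'); s,R=st()
T=np.eye(4);T[:3,:3]=R;T[:3,3]=s['tool_pos']; print((np.linalg.inv(T)@c['pose']).round(3))
print('drum top proj',proj(c,np.array([.502,-.276,.066])))
E
```

```text
t 13.55 q [-0.852  0.379  1.576  0.498  1.134 -3.092] pos [ 0.5177 -0.2779  0.2377] F [ 0.  -0.4  0.8] op 0.0732
tilt 0.458 lean az 0.506 jaw [-0.454  0.891  0.017] jaw ang 2.042
[[-0.001 -0.952 -0.307  0.084]
 [ 1.    -0.001  0.     0.001]
 [-0.    -0.307  0.952 -0.139]
 [ 0.     0.     0.     1.   ]]
drum top proj [319.45490586  99.65507793]
```

View pics/wrist5.png

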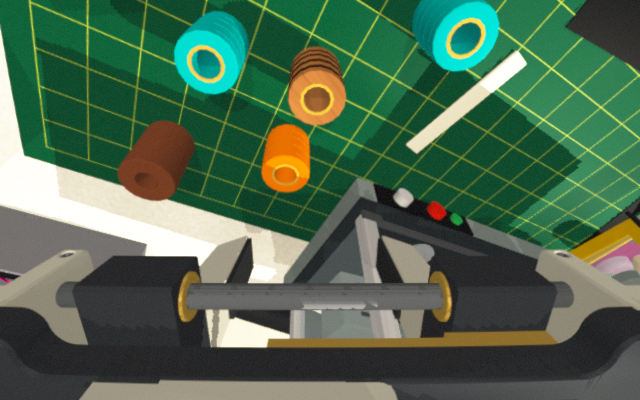

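```bash
cat > path.py <<'E'
from ik import *
def chk(p,az,t,rows,s=1,show=3,q6lim=True):
    p=np.array(p,float);bad=0;last=None
    for i,r in enumerate(rows):
        p=p+np.array(r[1:4])*.025; az=az+r[4]*.08
        k=ik(p,t,az)
        if k is None: print(i,'unreach',p.round(3),az);bad=1;continue
        q6=q6of(k[0],Rdes(t,az,s)); q=np.append(k[0],q6)
        if not k[1] or i%show==0 or i==len(rows)-1: print(i,p.round(3),round(az,2),q.round(2),k[1])
    return p,az
E
python3 - <<'E'
from path import *
rows=[[.8,0,0,1,-1]]*6+[[.8,0,1,.6,-1]]*9+[[.8,0,1,0,-1]]*15+[[.8,0,0,0,-1]]*9
chk([.5177,-.2779,.2377],.506,.458,rows)
E
```

```text
0 [ 0.518 -0.278  0.263] 0.43 [-0.85  0.34  1.56  0.48  1.14 -3.02] True
3 [ 0.518 -0.278  0.338] 0.19 [-0.82  0.24  1.5   0.42  1.18 -2.69] True
6 [ 0.518 -0.253  0.403] -0.05 [-0.74  0.14  1.44  0.3   1.21 -2.31] True
9 [ 0.518 -0.178  0.448] -0.29 [-0.53  0.05  1.43  0.11  1.22 -1.82] True
12 [ 0.518 -0.103  0.493] -0.53 [-0.28  0.03  1.33 -0.12  1.34 -1.31] True
15 [ 0.518 -0.028  0.523] -0.77 [-0.03  0.09  1.19 -0.31  1.52 -0.86] True
18 [0.518 0.047 0.523] -1.01 [ 0.18  0.19  1.07 -0.43  1.69 -0.47] True
21 [0.518 0.122 0.523] -1.25 [ 0.34  0.32  0.89 -0.49  1.9  -0.15] True
24 [0.518 0.197 0.523] -1.49 [ 0.45  0.49  0.63 -0.51  2.14  0.12] True
27 [0.518 0.272 0.523] -1.73 [ 0.53  0.74  0.17 -0.57  2.45  0.29] True
28 unreach [0.518 0.297 0.523] -1.8140000000000007
29 unreach [0.518 0.322 0.523] -1.8940000000000008
30 unreach [0.518 0.322 0.523] -1.9740000000000009
31 unreach [0.518 0.322 0.523] -2.0540000000000007
32 unreach [0.518 0.322 0.523] -2.134000000000001
33 unreach [0.518 0.322 0.523] -2.214000000000001
34 unreach [0.518 0.322 0.523] -2.294000000000001
35 unreach [0.518 0.322 0.523] -2.374000000000001
36 unreach [0.518 0.322 0.523] -2.454000000000001
37 unreach [0.518 0.322 0.523] -2.534000000000001
38 unreach [0.518 0.322 0.523] -2.614000000000001
```

```bash
python3 - <<'E'
from path import *
rows=[[.8,0,0,1,-1]]*6+[[.8,0,1,.4,-1]]*12+[[.8,-.4,1,0,-1]]*6+[[.8,-.3,.3,0,-1]]*12
chk([.5177,-.2779,.2377],.506,.458,rows)
E
```

```text
0 [ 0.518 -0.278  0.263] 0.43 [-0.85  0.34  1.56  0.48  1.14 -3.02] True
3 [ 0.518 -0.278  0.338] 0.19 [-0.82  0.24  1.5   0.42  1.18 -2.69] True
6 [ 0.518 -0.253  0.398] -0.05 [-0.74  0.14  1.45  0.3   1.2  -2.31] True
9 [ 0.518 -0.178  0.428] -0.29 [-0.53  0.05  1.48  0.11  1.17 -1.83] True
12 [ 0.518 -0.103  0.458] -0.53 [-0.28  0.03  1.42 -0.12  1.25 -1.3 ] True
15 [ 0.518 -0.028  0.488] -0.77 [-0.03  0.08  1.29 -0.31  1.43 -0.83] True
18 [0.508 0.047 0.508] -1.01 [ 0.19  0.16  1.14 -0.43  1.65 -0.45] True
21 [0.478 0.122 0.508] -1.25 [ 0.36  0.24  1.05 -0.48  1.85 -0.09] True
24 [0.45  0.18  0.508] -1.49 [ 0.47  0.32  0.93 -0.47  2.03  0.22] True
27 [0.428 0.202 0.508] -1.73 [ 0.5   0.37  0.87 -0.43  2.16  0.47] True
30 [0.405 0.225 0.508] -1.97 [ 0.52  0.4   0.81 -0.36  2.27  0.73] True
33 [0.383 0.247 0.508] -2.21 [ 0.52  0.42  0.78 -0.25  2.35  1.03] True
35 [0.368 0.262 0.508] -2.37 [ 0.52  0.42  0.78 -0.16  2.38  1.24] True
```

Emit:
{"fn": "step_arm", "kwargs": {
  "series": [
    [0.8, 0, 0, 1, -1],
    [0.8, 0, 0, 1, -1],
    [0.8, 0, 0, 1, -1],
    [0.8, 0, 0, 1, -1],
    [0.8, 0, 0, 1, -1],
    [0.8, 0, 0, 1, -1],
    [0.8, 0, 1, 0.4, -1],
    [0.8, 0, 1, 0.4, -1],
    [0.8, 0, 1, 0.4, -1],
    [0.8, 0, 1, 0.4, -1],
    [0.8, 0, 1, 0.4, -1],
    [0.8, 0, 1, 0.4, -1]
  ]
}}

```text
time: 14.75
tool_pos: [0.5167, -0.1264, 0.4495]
tool_rot: [3.118, 0.462, 2.638]
contact_force: [-0.2, 1.1, 0.2]
opening: 0.0734
```

Emit:
{"fn": "step_arm", "kwargs": {
  "series": [
    [0.8, 0, 1, 0.4, -1],
    [0.8, 0, 1, 0.4, -1],
    [0.8, 0, 1, 0.4, -1],
    [0.8, 0, 1, 0.4, -1],
    [0.8, 0, 1, 0.4, -1],
    [0.8, 0, 1, 0.4, -1],
    [0.8, -0.4, 1, 0, -1],
    [0.8, -0.4, 1, 0, -1],
    [0.8, -0.4, 1, 0, -1],
    [0.8, -0.4, 1, 0, -1],
    [0.8, -0.4, 1, 0, -1],
    [0.8, -0.4, 1, 0, -1]
  ]
}}

```text
time: 15.95
tool_pos: [0.4561, 0.1737, 0.5083]
tool_rot: [3.115, 0.456, 1.677]
contact_force: [0.5, 0.1, 0.3]
opening: 0.0734
```

Emit:
{"fn": "step_arm", "kwargs": {
  "series": [
    [0.8, -0.3, 0.3, 0, -1],
    [0.8, -0.3, 0.3, 0, -1],
    [0.8, -0.3, 0.3, 0, -1],
    [0.8, -0.3, 0.3, 0, -1],
    [0.8, -0.3, 0.3, 0, -1],
    [0.8, -0.3, 0.3, 0, -1],
    [0.8, -0.3, 0.3, 0, -1],
    [0.8, -0.3, 0.3, 0, -1],
    [0.8, -0.3, 0.3, 0, -1],
    [0.8, -0.3, 0.3, 0, -1],
    [0.8, -0.3, 0.3, 0, -1],
    [0.8, -0.3, 0.3, 0, -1]
  ]
}}

```text
time: 17.15
tool_pos: [0.3665, 0.2629, 0.5079]
tool_rot: [3.119, 0.453, 0.719]
contact_force: [0.8, 0.1, -0.2]
opening: 0.0735
```

```bash
python3 -c "
from h import *
st()"
```

```text
t 17.15 q [ 0.524  0.419  0.783 -0.155  2.375  1.283] pos [0.3665 0.2629 0.5079] F [ 0.8  0.1 -0.2] op 0.0735
tilt 0.454 lean az -2.37 jaw [ 0.666 -0.746  0.021] jaw ang -0.842
```

Emit:
{"fn": "step_arm", "kwargs": {
  "series": [
    [0.8, 0.87, 0.5, 0, -1],
    [0.8, 0.87, 0.5, 0, -1],
    [0.8, 0.87, 0.5, 0, -1],
    [0.8, 0.87, 0.5, 0, 0],
    [0.8, 0.87, 0.5, 0, 0],
    [0.8, 0.87, 0.5, 0.2, 0],
    [0.8, 0.87, 0.5, 0.4, 0],
    [0.8, 0.87, 0.5, 0.6, 0],
    [0.8, 0.87, 0.5, 0.6, 0],
    [0.8, 0.87, 0.5, 0.6, 0],
    [0.8, 0.87, 0.5, 0.6, 0],
    [0.8, 0.87, 0.5, 0.6, 0]
  ]
}}

```text
time: 18.35
tool_pos: [0.4911, 0.3237, 0.4887]
tool_rot: [3.132, 0.394, 0.485]
contact_force: [-0.1, -0.3, 0.4]
opening: 0.0735
```

```bash
python3 -c "
from h import *
st()"
```

```text
t 18.35 q [ 0.462  0.842  0.036 -0.039  2.657  1.515] pos [0.4911 0.3237 0.4887] F [-0.1 -0.3  0.4] op 0.0735
tilt 0.394 lean az -2.632 jaw [ 0.469 -0.883  0.009] jaw ang -1.083
```

Emit:
{"fn": "step_arm", "kwargs": {
  "series": [
    [0.8, 1, 0.5, 0.3, 0],
    [0.8, 1, 0.5, 0.3, 0],
    [0.8, 1, 0.5, 0.3, 0],
    [0.8, 1, 0.5, 0.3, 0],
    [0.8, 1, 0.5, 0.3, 0],
    [0.8, 1, 0.5, 0.3, 0],
    [0.8, 1, 0.5, 0.3, 0],
    [0.8, 1, 0.5, 0.3, 0]
  ]
}}

```text
time: 19.15
tool_pos: [0.5073, 0.3131, 0.4711]
tool_rot: [-3.13, 0.423, 0.485]
contact_force: [-0.0, -0.2, -0.2]
opening: 0.0734
```

```bash
python3 -c "
from h import *
st()"
```

```text
t 19.15 q [ 0.43   0.872  0.036 -0.023  2.657  1.501] pos [0.5073 0.3131 0.4711] F [-0.  -0.2 -0.2] op 0.0734
tilt 0.424 lean az -2.686 jaw [ 0.462 -0.887 -0.011] jaw ang -1.091
```

Emit:
{"fn": "step_arm", "kwargs": {
  "series": [
    [0.8, -1, 0.5, -0.2, 1],
    [0.8, -1, 0.5, -0.2, 1],
    [0.8, -1, 0.5, -0.5, 1],
    [0.8, -1, 0.5, -0.5, 1],
    [0.8, -1, 0.5, -0.7, 1],
    [0.8, -1, 0.5, -0.7, 0],
    [0.8, -0.7, 0.5, -0.7, 0],
    [0.8, -0.7, 0.5, -0.7, 0],
    [0.8, 0, 0, 0, 0]
  ]
}}

```text
time: 20.05
tool_pos: [0.3221, 0.4137, 0.3654]
tool_rot: [-3.129, 0.426, 0.883]
contact_force: [0.6, -0.0, 0.2]
opening: 0.0733
```

```bash
python3 -c "
from h import *
st()"
```

```text
t 20.05 q [ 0.78   0.544  0.948 -0.034  2.075  1.461] pos [0.3221 0.4137 0.3654] F [ 0.6 -0.   0.2] op 0.0733
tilt 0.426 lean az -2.29 jaw [ 0.769 -0.639 -0.012] jaw ang -0.694
```

Emit:
{"fn": "step_arm", "kwargs": {
  "series": [
    [0.8, 0.71, 0.7, 0, 0],
    [0.8, 0.71, 0.7, 0, 0],
    [0.8, 0.71, 0.7, 0, 0],
    [0.8, 0.71, 0.7, 0, 0],
    [0.8, 0.71, 0.7, 0, 0],
    [0.8, 0.71, 0.7, 0, 0],
    [0.8, 0.95, 0.95, 0, 0],
    [0.8, 0.95, 0.95, 0, 0],
    [0.8, 0.95, 0.95, 0, 0],
    [0.8, 0.95, 0.95, 0, 0]
  ]
}}

```text
time: 21.05
tool_pos: [0.4577, 0.5322, 0.3162]
tool_rot: [-3.131, 0.352, 0.878]
contact_force: [-0.3, 0.2, 0.4]
opening: 0.0733
```

```bash
python3 -c "
from h import *
st()"
```

```text
t 21.05 q [ 0.764  1.065  0.036 -0.042  2.392  1.433] pos [0.4577 0.5322 0.3162] F [-0.3  0.2  0.4] op 0.0733
tilt 0.352 lean az -2.294 jaw [ 0.767 -0.642 -0.01 ] jaw ang -0.697
```

```bash
python3 - <<'E'
from h import *
P=cloud(load('top'))
m=(P[...,2]>.15)&(P[...,0]>.1)&(P[...,1]>.3)&(P[...,1]<1.0)&(P[...,0]<1.2)
v,u=np.nonzero(m)
H={}
for p in P[m]:
    k=(round(p[0]/.1)*.1,round(p[1]/.1)*.1);k=(round(k[0],1),round(k[1],1));H[k]=max(H.get(k,0),round(float(p[2]),2))
print(sorted(H.items()))
E
```

```text
[((0.1, 0.3), 0.67), ((0.1, 0.4), 0.65), ((0.1, 0.5), 0.59), ((0.1, 0.9), 0.49), ((0.2, 0.3), 0.63), ((0.2, 0.4), 0.63), ((0.2, 0.5), 0.59), ((0.2, 0.6), 0.57), ((0.2, 0.8), 0.65), ((0.2, 0.9), 0.56), ((0.3, 0.5), 0.57), ((0.3, 0.6), 0.33), ((0.3, 0.7), 0.54), ((0.3, 0.8), 0.66), ((0.3, 0.9), 0.6), ((0.4, 0.6), 0.32), ((0.4, 0.7), 0.28), ((0.4, 0.8), 0.57), ((0.4, 0.9), 0.57), ((0.5, 0.6), 0.28), ((0.5, 0.7), 0.29), ((0.5, 0.8), 0.28), ((0.6, 0.7), 0.29), ((0.6, 0.8), 0.29)]
```

Emit:
{"fn": "step_arm", "kwargs": {
  "series": [
    [0.8, -0.5, -0.7, 0.5, 0],
    [0.8, -0.3, -1, 0.6, -1],
    [0.8, 0, -1, 0.6, -1],
    [0.8, 0, -1, 0.6, -1],
    [0.8, 0.3, -1, 0.6, -1],
    [0.8, 0.3, -1, 0.6, -1],
    [0.8, 0.5, -1, 0.6, 0],
    [0.8, 0.5, -1, 0.5, 0],
    [0.8, 0, -1, 0, 0]
  ]
}}

```text
time: 21.95
tool_pos: [0.4804, 0.3148, 0.4329]
tool_rot: [-3.131, 0.345, 0.477]
contact_force: [0.4, -1.0, 0.3]
opening: 0.0735
```

Emit:
{"fn": "step_arm", "kwargs": {
  "series": [
    [0.8, 0.9, 0.43, 0, 0],
    [0.8, 0.9, 0.43, 0, 0],
    [0.8, 0.9, 0.43, 0.1, 0],
    [0.8, 1, 0.5, 0.3, 0],
    [0.8, 1, 0.5, 0.3, 0],
    [0.8, 1, 0.5, 0.3, 0],
    [0.8, 1, 0.5, 0.3, 0]
  ]
}}

```text
time: 22.65
tool_pos: [0.5115, 0.3176, 0.4581]
tool_rot: [-3.114, 0.444, 0.48]
contact_force: [0.2, 1.0, 0.3]
opening: 0.0733
```

```bash
python3 -c "
from h import *
st()"
```

```text
t 22.65 q [0.426 0.894 0.036 0.01  2.656 1.531] pos [0.5115 0.3176 0.4581] F [0.2 1.  0.3] op 0.0733
tilt 0.444 lean az -2.727 jaw [ 0.451 -0.892 -0.025] jaw ang -1.103
```

```bash
python3 - <<'E'
from path import *
rows=[[.8,-1,-1,0,-.5]]*2+[[.8,-.1,-1,-.15,-.5]]*20+[[.8,0.3,-.5,-.5,-.5]]*4
chk([.5115,.3176,.4581],-2.727,.444,rows,s=-1)
for c in ([.55,-.27,.3],[.58,-.28,.3],[.6,-.3,.3]): print(ik(c,.44,-3.64))
E
```

```text
0 [0.486 0.293 0.458] -2.77 [ 0.4   0.71  0.41  0.02  2.46 -1.53] True
3 [0.456 0.218 0.451] -2.89 [ 0.29  0.52  0.77  0.02  2.3  -1.53] True
6 [0.449 0.143 0.439] -3.01 [ 0.14  0.43  0.94  0.    2.21 -1.56] True
9 [0.441 0.068 0.428] -3.13 [-0.01  0.38  1.05 -0.01  2.16 -1.6 ] True
12 [ 0.434 -0.007  0.417] -3.25 [-0.17  0.35  1.12 -0.03  2.11 -1.65] True
15 [ 0.426 -0.082  0.406] -3.37 [-0.33  0.36  1.14 -0.05  2.08 -1.7 ] True
18 [ 0.419 -0.157  0.394] -3.49 [-0.49  0.39  1.13 -0.07  2.07 -1.73] True
21 [ 0.411 -0.232  0.383] -3.61 [-0.63  0.44  1.08 -0.08  2.06 -1.76] True
24 [ 0.434 -0.27   0.346] -3.73 [-0.68  0.53  1.03 -0.05  2.03 -1.68] True
25 [ 0.441 -0.282  0.333] -3.77 [-0.7   0.56  1.01 -0.03  2.01 -1.65] True
(array([-0.56707856,  0.77655606,  0.70139741, -0.03391406,  2.1024791 ]), True)
(array([-0.5570767 ,  0.86954872,  0.51824913, -0.03073796,  2.19290777]), True)
(array([-0.56512391,  0.97352417,  0.30404214, -0.03818472,  2.30280611]), True)
```

Emit:
{"fn": "step_arm", "kwargs": {
  "series": [
    [0.8, -1, -1, 0, -0.5],
    [0.8, -1, -1, 0, -0.5],
    [0.8, -0.1, -1, -0.15, -0.5],
    [0.8, -0.1, -1, -0.15, -0.5],
    [0.8, -0.1, -1, -0.15, -0.5],
    [0.8, -0.1, -1, -0.15, -0.5],
    [0.8, -0.1, -1, -0.15, -0.5],
    [0.8, -0.1, -1, -0.15, -0.5],
    [0.8, -0.1, -1, -0.15, -0.5],
    [0.8, -0.1, -1, -0.15, -0.5],
    [0.8, -0.1, -1, -0.15, -0.5],
    [0.8, -0.1, -1, -0.15, -0.5]
  ]
}}

```text
time: 23.85
tool_pos: [0.4559, 0.0322, 0.4236]
tool_rot: [-3.115, 0.44, 0.021]
contact_force: [-0.6, 0.0, -0.9]
opening: 0.0736
```

Emit:
{"fn": "step_arm", "kwargs": {
  "series": [
    [0.8, -0.1, -1, -0.15, -0.5],
    [0.8, -0.1, -1, -0.15, -0.5],
    [0.8, -0.1, -1, -0.15, -0.5],
    [0.8, -0.1, -1, -0.15, -0.5],
    [0.8, -0.1, -1, -0.15, -0.5],
    [0.8, -0.1, -1, -0.15, -0.5],
    [0.8, -0.1, -1, -0.2, -0.5],
    [0.8, 0.2, -1, -0.5, -0.5],
    [0.8, 0.5, -0.5, -0.5, -0.5],
    [0.8, 0.9, -0.45, -0.5, -0.5],
    [0.8, 0.9, -0.45, -0.5, 0],
    [0.8, 0.9, -0.45, -0.5, 0]
  ]
}}

```text
time: 25.05
tool_pos: [0.5245, -0.2145, 0.3335]
tool_rot: [-3.115, 0.44, -0.378]
contact_force: [0.1, -1.0, -0.7]
opening: 0.0735
```

```bash
python3 -c "
from h import *
st()"
```

```text
t 25.05 q [-0.508  0.656  0.841 -0.033  2.084  1.437] pos [ 0.5245 -0.2145  0.3335] F [ 0.1 -1.  -0.7] op 0.0735
tilt 0.44 lean az 2.7 jaw [-0.38  -0.925 -0.024] jaw ang -1.96
```

Emit:
{"fn": "step_arm", "kwargs": {
  "series": [
    [0.8, 0.9, -0.5, 0, 0],
    [0.8, 0.9, -0.5, 0, 0],
    [0.8, 0.9, -0.5, 0, 0],
    [0.8, 1, -0.6, 0, 0],
    [0.8, 1, -0.6, 0.1, 0],
    [0.8, 1, -0.6, 0.1, 0],
    [0.8, 1, -0.6, 0.1, 0],
    [0.8, 1, -0.6, 0.1, 0]
  ]
}}

```text
time: 25.85
tool_pos: [0.6346, -0.2888, 0.3066]
tool_rot: [-3.117, 0.391, -0.379]
contact_force: [-0.5, -0.1, 0.4]
opening: 0.0737
```

```bash
python3 -c "
from h import *
st()"
```

```text
t 25.85 q [-0.524  1.082  0.036 -0.046  2.414  1.403] pos [ 0.6346 -0.2888  0.3066] F [-0.5 -0.1  0.4] op 0.0737
tilt 0.392 lean az 2.699 jaw [-0.378 -0.925 -0.023] jaw ang -1.959
```

Emit:
{"fn": "step_arm", "kwargs": {
  "series": [
    [0.8, 1, -0.6, 0.3, 0],
    [0.8, 1, -0.6, 0.3, 0],
    [0.8, 1, -0.6, 0.3, 0],
    [0.8, 1, -0.6, 0.3, 0],
    [0.8, 1, -0.6, 0.3, 0],
    [0.8, 1, -0.6, 0.3, 0]
  ]
}}

```text
time: 26.45
tool_pos: [0.6544, -0.3173, 0.287]
tool_rot: [-3.123, 0.301, -0.381]
contact_force: [0.1, -0.2, -0.3]
opening: 0.0737
```

```bash
python3 -c "
from h import *
st()"
```

```text
t 26.45 q [-0.544  1.095  0.036 -0.04   2.311  1.388] pos [ 0.6544 -0.3173  0.287 ] F [ 0.1 -0.2 -0.3] op 0.0737
tilt 0.302 lean az 2.697 jaw [-0.377 -0.926 -0.018] jaw ang -1.957
```

Emit:
{"fn": "step_arm", "kwargs": {
  "series": [
    [0.8, 1, -0.6, 0.6, 0],
    [0.8, 1, -0.6, 0.6, 0],
    [0.8, 1, -0.6, 0.6, 0],
    [0.8, 1, -0.6, 0.6, 0],
    [0.8, 1, -0.6, 0.6, 0],
    [0.8, 1, -0.6, 0.6, 0],
    [0.8, 1, -0.6, 0.6, 0],
    [0.8, 1, -0.6, 0.6, 0],
    [0.8, 1, -0.6, 0.6, 0],
    [0.8, 1, -0.6, 0.6, 0],
    [0.8, 1, -0.6, 0.6, 0],
    [0.8, 1, -0.6, 0.6, 0]
  ]
}}

```text
time: 27.65
tool_pos: [0.6825, -0.3597, 0.3232]
tool_rot: [3.14, 0.075, -0.383]
contact_force: [0.4, 0.4, -0.5]
opening: 0.0735
```

```bash
python3 -c "
from h import *
st()"
```

```text
t 27.65 q [-0.578  1.034  0.036 -0.019  2.145  1.366] pos [ 0.6825 -0.3597  0.3232] F [ 0.4  0.4 -0.5] op 0.0735
tilt 0.075 lean az 2.782 jaw [-0.374 -0.928  0.002] jaw ang -1.954
```

Emit:
{"fn": "step_arm", "kwargs": {
  "series": [
    [0.8, -0.9, 0.42, -0.3, -1],
    [0.8, -0.9, 0.42, -0.5, -1],
    [0.8, -0.9, 0.42, -0.5, -1],
    [0.8, -0.9, 0.42, -0.7, -1],
    [0.8, -0.9, 0.42, -1, -1],
    [0.8, -0.9, 0.42, -1, -1],
    [0.8, -0.9, 0.42, -1, 0],
    [0.8, -0.9, 0.42, -1, 0],
    [0.8, 0, 0, -0.5, 0],
    [0.8, 0, 0, 0, 0]
  ]
}}

```text
time: 28.65
tool_pos: [0.5164, -0.2828, 0.1654]
tool_rot: [3.14, 0.079, -0.822]
contact_force: [1.0, 0.1, 0.2]
opening: 0.0734
```

```bash
python3 - <<'E'
from h import *
c=snap('wrist','wrist6'); s,R=st()
print('drum top proj',proj(c,np.array([.502,-.276,.066])), 'along axis proj of TCP', proj(c,s['tool_pos']))
E
```

```text
t 28.7 q [-0.637  0.566  1.383  0.013  1.268  1.751] pos [ 0.5175 -0.2835  0.1667] F [-0.6  0.3  0.4] op 0.0732
tilt 0.076 lean az 2.337 jaw [-0.732 -0.681  0.001] jaw ang -2.392
drum top proj [322.18735497 214.19492653] along axis proj of TCP [315.71536888 267.72315605]
```

View pics/wrist6.png

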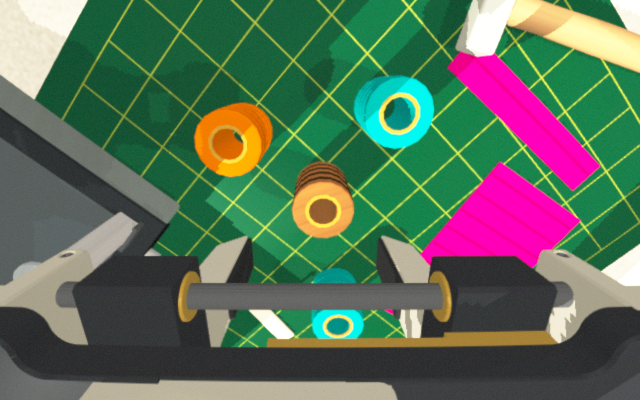

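```bash
python3 - <<'E'
from h import *
c=load('wrist6')
print(plane(c,323,209.5,.066), plane(c,293,210,.066),plane(c,353.5,210,.066),plane(c,323,238,.066))
P=cloud(c)
m=(abs(P[...,2]-.066)<.006)&(np.hypot(P[...,0]-.502,P[...,1]+.276)<.04)
Q=P[m]; print(m.sum(),Q.min(0),Q.max(0),Q.mean(0), cv2.minEnclosingCircle(Q[:,:2].astype(np.float32)))
a=c['pixels'][170:260,270:380]; cv2.imwrite('pics/w6z.png',cv2.resize(a,None,fx=6,fy=6))
E
```

```text
[ 0.50453302 -0.27967965  0.066     ] [ 0.52300027 -0.26191523  0.066     ] [ 0.48508344 -0.29707022  0.066     ] [ 0.4853958  -0.25954186  0.066     ]
2279 [ 0.47744008 -0.3054873   0.0600275 ] [ 0.53058438 -0.25262565  0.06683789] [ 0.50502905 -0.28005709  0.06450374] ((0.5036166906356812, -0.2788490056991577), 0.027069007977843285)
```

View pics/w6z.png

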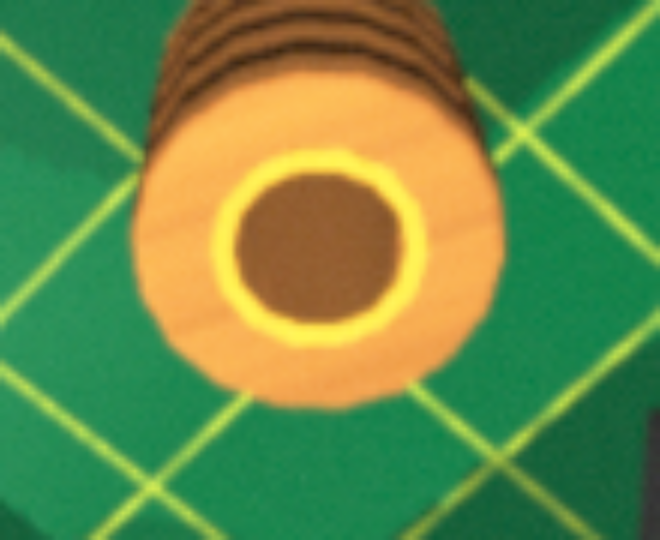

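The close crop shows the grooved plain wood drum with its bore at (323,210) in the wrist picture, radius 27 mm, at about (0.504, -0.279). Going down to grasp it.

Emit:
{"fn": "step_arm", "kwargs": {
  "series": [
    [0.8, -0.54, 0.18, -0.5, 0],
    [0.8, 0, 0, -1, 0],
    [0.8, 0, 0, -1, 0],
    [0.8, 0, 0, -1, 0],
    [0.8, 0, 0, -1, 0],
    [0.8, 0, 0, -0.3, 0],
    [0.8, 0, 0, 0, 0],
    [0.45, 0, 0, 0, 0],
    [0.45, 0, 0, 0, 0],
    [0.45, 0, 0, 0, 0],
    [0.45, 0, 0, 0, 0]
  ],
  "squeeze": 15
}}

```text
time: 29.8
tool_pos: [0.5037, -0.2789, 0.0476]
tool_rot: [3.14, 0.075, -0.821]
contact_force: [1.0, -0.9, 4.8]
opening: 0.0534
```

Emit:
{"fn": "step_arm", "kwargs": {
  "series": [
    [0.45, 0, 0, 0.6, 0],
    [0.45, 0, 0, 1, 0],
    [0.45, 0, 0.5, 1, 0],
    [0.45, 0, 1, 0.8, 0],
    [0.45, 0, 1, 0, 0],
    [0.45, 0, 1, 0, 0],
    [0.45, 0, 1, 0, 0],
    [0.45, 0, 1, 0, 0],
    [0.45, 0, 1, 0, 0],
    [0.45, 0, 1, 0, 0],
    [0.45, 0, 1, 0, 0],
    [0.45, 0, 1, 0, 0]
  ]
}}

```text
time: 31.0
tool_pos: [0.5028, -0.0397, 0.1313]
tool_rot: [3.14, 0.078, -0.822]
contact_force: [0.1, 0.8, -2.2]
opening: 0.0532
```

Emit:
{"fn": "step_arm", "kwargs": {
  "series": [
    [0.45, 0, 0.5, 0, 0],
    [0.45, 0, 0, -1, 0],
    [0.45, 0, 0, -1, 0],
    [0.45, 0, 0, -0.9, 0],
    [0.45, 0, 0, -0.3, 0],
    [0.45, 0, 0, -0.2, 0],
    [0.45, 0, 0, 0, 0]
  ]
}}

```text
time: 31.7
tool_pos: [0.5035, -0.0287, 0.047]
tool_rot: [3.14, 0.077, -0.822]
contact_force: [1.0, 0.6, -3.0]
opening: 0.053
```

```bash
python3 - <<'E'
from h import *
c=snap('wrist','wrist7'); s,R=st()
E
```

```text
t 31.75 q [-0.234  0.58   1.767  0.055  0.86   2.121] pos [ 0.5037 -0.0287  0.0471] F [ 0.6 -0.1 -1.7] op 0.0529
tilt 0.076 lean az 2.332 jaw [-0.732 -0.681  0.001] jaw ang -2.393
```

View pics/wrist7.png

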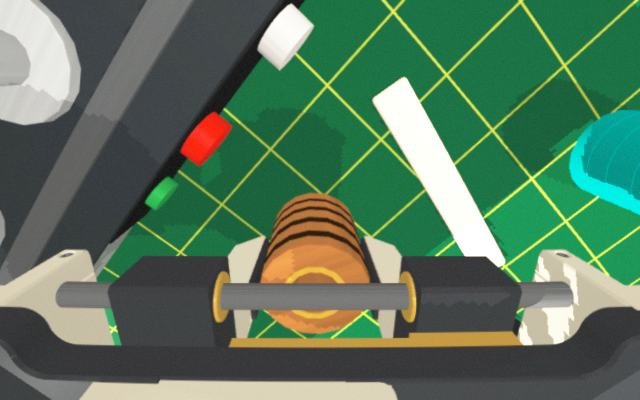

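Emit:
{"fn": "step_arm", "kwargs": {
  "series": [
    [0.45, 0, 0, -0.06, 0],
    [0.8, 0, 0, 0, 0],
    [0.8, 0, 0, 0, 0],
    [0.8, 0, 0, 0, 0],
    [0.8, 0, 0, 1, 0],
    [0.8, 0, 0, 1, 0],
    [0.8, 0, 0, 1, 0],
    [0.8, 0, 0, 1, 0],
    [0.8, 0, 0, 1, 0],
    [0.8, 0, -0.7, 1, 1],
    [0.8, 0, -0.7, 1, 1],
    [0.8, 0.2, -0.7, 1, 1]
  ]
}}

```text
time: 32.95
tool_pos: [0.5076, -0.0812, 0.246]
tool_rot: [3.14, 0.078, -0.578]
contact_force: [0.7, 0.1, -0.2]
opening: 0.0736
```

Emit:
{"fn": "step_arm", "kwargs": {
  "series": [
    [0.8, 0.3, -0.7, 1, 1],
    [0.8, 0.5, -0.7, 1, 0],
    [0.8, 0.5, -0.7, 1, 0],
    [0.8, 0.5, -0.7, 1, 0],
    [0.8, 0.5, -0.7, 1, 0],
    [0.8, 0.5, -0.7, 1, 0],
    [0.8, 0.5, -0.7, 1, 0],
    [0.8, 0.5, -0.7, 1, 0],
    [0.8, 0.7, -0.5, 1, 0],
    [0.8, 0.9, -0.5, 1, 0],
    [0.8, 0.9, -0.5, 0.7, 0]
  ]
}}

```text
time: 34.05
tool_pos: [0.6315, -0.2434, 0.4773]
tool_rot: [-3.14, 0.061, -0.502]
contact_force: [-1.3, 1.6, 2.4]
opening: 0.0733
```

```bash
python3 -c "
from h import *
st()
c=snap('top','top7');a=c['pixels'][150:270,270:450]; cv2.imwrite('pics/t7z.png',cv2.resize(a,None,fx=4,fy=4,interpolation=cv2.INTER_CUBIC))"
```

```text
t 34.05 q [-0.482  0.826  0.036  0.004  2.34   1.593] pos [ 0.6315 -0.2434  0.4773] F [-1.3  1.6  2.4] op 0.0733
tilt 0.061 lean az 2.614 jaw [-0.481 -0.877 -0.002] jaw ang -2.073
```

View pics/t7z.png

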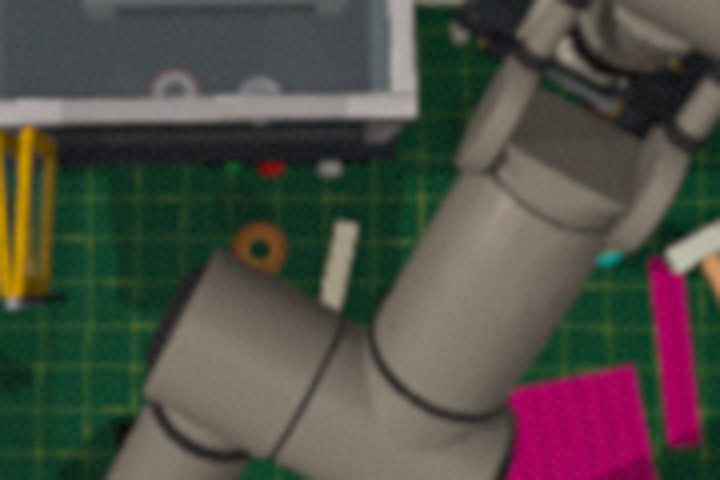

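Emit:
{"fn": "step_arm", "kwargs": {
  "series": [
    [0.8, 1, -0.52, 0.7, 0],
    [0.8, 1, -0.52, 0.7, 0],
    [0.8, 1, -0.52, 0.7, 0],
    [0.8, 1, -0.52, 0.7, 0],
    [0.8, 1, -0.52, 0.7, 0],
    [0.8, 1, -0.52, 0.7, 0],
    [0.8, 1, -0.52, 0.7, 0],
    [0.8, 1, -0.52, 0.7, 0],
    [0.8, 1, -0.52, 0.7, 0],
    [0.8, 1, -0.52, 0.7, 0],
    [0.8, 1, -0.52, 0.7, 0],
    [0.8, 1, -0.52, 0.7, 0]
  ]
}}

```text
time: 35.3
tool_pos: [0.6888, -0.298, 0.4784]
tool_rot: [-3.114, -0.176, -0.505]
contact_force: [-0.1, -1.1, 0.1]
opening: 0.0734
```

```bash
python3 -c "
from h import *
st()"
```

```text
t 35.3 q [-0.523  0.83   0.037  0.036  2.099  1.572] pos [ 0.6888 -0.298   0.4784] F [-0.1 -1.1  0.1] op 0.0734
tilt 0.178 lean az -0.346 jaw [-0.48  -0.877 -0.028] jaw ang -2.071
```

Emit:
{"fn": "step_arm", "kwargs": {
  "series": [
    [0.8, 1, -0.7, 0.7, 0],
    [0.8, 1, -0.7, 0.7, 0],
    [0.8, 1, -0.7, 0.7, 0],
    [0.8, 1, -0.7, 0.7, 0],
    [0.8, 1, -0.7, 0.7, 0],
    [0.8, 1, -0.7, 0.7, 0],
    [0.8, 1, -0.7, 0.7, 0],
    [0.8, 1, -0.7, 0.7, 0],
    [0.8, 1, -0.7, 0.7, 0],
    [0.8, 1, -0.7, 0.7, 0],
    [0.8, 1, -0.7, 0.7, 0],
    [0.8, 1, -0.7, 0.7, 0]
  ]
}}

```text
time: 36.5
tool_pos: [0.7473, -0.3888, 0.4816]
tool_rot: [-3.095, -0.442, -0.516]
contact_force: [0.5, 0.6, -0.4]
opening: 0.0737
```

```bash
python3 -c "
from h import *
st()"
```

```text
t 36.5 q [-0.6    0.86   0.037  0.084  1.807  1.514] pos [ 0.7473 -0.3888  0.4816] F [ 0.5  0.6 -0.4] op 0.0737
tilt 0.444 lean az -0.408 jaw [-0.476 -0.879 -0.042] jaw ang -2.067
```

Emit:
{"fn": "step_arm", "kwargs": {
  "series": [
    [0.8, 1, -0.6, 0.8, 1],
    [0.8, 1, -0.6, 0.8, 1],
    [0.8, 1, -0.6, 0.8, 0],
    [0.8, 1, -0.6, 0.8, 0],
    [0.8, 1, -0.6, 0.8, 0],
    [0.8, 1, -0.6, 0.8, 0],
    [0.8, 1, -0.6, 0.8, 0],
    [0.8, 1, -0.6, 0.8, 0],
    [0.8, 1, -0.6, 0.8, 0],
    [0.8, 1, -0.6, 0.8, 0],
    [0.8, 1, -0.6, 0.8, 0],
    [0.8, 1, -0.6, 0.8, 0]
  ]
}}

```text
time: 37.7
tool_pos: [0.8089, -0.4303, 0.5191]
tool_rot: [-3.125, -0.723, -0.367]
contact_force: [0.5, -0.4, 0.1]
opening: 0.0737
```

```bash
python3 -c "
from h import *
st()"
```

```text
t 37.7 q [-0.636  0.872  0.037  0.193  1.532  1.359] pos [ 0.8089 -0.4303  0.5191] F [ 0.5 -0.4  0.1] op 0.0737
tilt 0.723 lean az -0.341 jaw [-0.348 -0.937 -0.013] jaw ang -1.927
```

Emit:
{"fn": "step_arm", "kwargs": {
  "series": [
    [0.8, 0.9, -0.55, 1, -1],
    [0.8, 0.9, -0.55, 1, 0],
    [0.8, 0.9, -0.55, 1, 0],
    [0.8, 0.9, -0.55, 1, 0],
    [0.8, 0.9, -0.55, 1, 0],
    [0.8, 0.9, -0.55, 1, 0],
    [0.8, 0.9, -0.55, 1, 0],
    [0.8, 0.9, -0.55, 1, 0],
    [0.8, 0.9, -0.55, 1, 0],
    [0.8, 0.9, -0.55, 1, 0],
    [0.8, 0.9, -0.55, 1, 0],
    [0.8, 0.9, -0.55, 1, 0]
  ]
}}

```text
time: 38.9
tool_pos: [0.8373, -0.4584, 0.6084]
tool_rot: [-3.137, -1.005, -0.452]
contact_force: [-0.0, 0.1, 0.5]
opening: 0.0733
```

```bash
python3 -c "
from h import *
st()"
```

```text
t 38.9 q [-0.63   0.837  0.037  0.162  1.275  1.427] pos [ 0.8373 -0.4584  0.6084] F [-0.   0.1  0.5] op 0.0733
tilt 1.005 lean az -0.446 jaw [-0.433 -0.901 -0.003] jaw ang -2.018
```

```bash
python3 - <<'E'
from path import *
t=1.05
p,az=chk([.84,-.46,.61],-.446,t,[[.8,-.8,.8,-.5,1]]*12+[[.8,-.3,.4,-.6,.2]]*12,s=-1,show=2)
print()
for az in (.02,.3,.5,.7):
  for z in (.05,.13,.2,.25,.3):
    k=ik([.505,-.03,z],t,az); print(az,z,k[0].round(2),k[1],round(q6of(k[0],Rdes(t,az,-1)),2))
E
```

```text
0 [ 0.82  -0.44   0.598] -0.37 [-0.66  0.65  0.48  0.3   1.    1.26] True
2 [ 0.78  -0.4    0.573] -0.21 [-0.71  0.51  0.79  0.55  0.93  0.96] True
4 [ 0.74  -0.36   0.548] -0.05 [-0.76  0.42  1.    0.76  0.96  0.66] True
6 [ 0.7   -0.32   0.523] 0.11 [-0.81  0.35  1.16  0.92  1.05  0.41] True
8 [ 0.66  -0.28   0.498] 0.27 [-0.85  0.31  1.29  1.01  1.17  0.21] True
10 [ 0.62  -0.24   0.473] 0.43 [-0.89  0.28  1.39  1.06  1.3   0.03] True
12 [ 0.592 -0.21   0.445] 0.53 [-0.9   0.26  1.49  1.07  1.36 -0.1 ] True
14 [ 0.577 -0.19   0.415] 0.56 [-0.9   0.25  1.59  1.09  1.35 -0.19] True
16 [ 0.562 -0.17   0.385] 0.59 [-0.9   0.25  1.68  1.1   1.33 -0.29] True
18 [ 0.548 -0.15   0.355] 0.63 [-0.9   0.25  1.77  1.11  1.32 -0.38] True
20 [ 0.533 -0.13   0.325] 0.66 [-0.9   0.26  1.86  1.12  1.3  -0.48] True
22 [ 0.518 -0.11   0.295] 0.69 [-0.9   0.27  1.94  1.13  1.28 -0.58] True
23 [ 0.51 -0.1   0.28] 0.71 [-0.9   0.29  1.98  1.14  1.27 -0.64] True

0.02 0.05 [-0.46  0.86  2.56  2.71  1.3 ] True -1.7
0.02 0.13 [-0.46  0.52  2.54  2.64  0.98] True -1.53
0.02 0.2 [-0.46  0.24  2.47  2.46  0.
[... 193 characters left out ...]
  2.46  2.08  0.96] True -1.41
0.3 0.2 [-0.68  0.27  2.4   1.85  0.85] True -1.05
0.3 0.25 [-0.68  0.13  2.33  1.66  0.81] True -0.76
0.3 0.3 [-0.68  0.01  2.26  1.47  0.81] True -0.49
0.5 0.05 [-0.76  0.79  2.36  1.89  1.05] True -1.58
0.5 0.13 [-0.76  0.53  2.35  1.73  0.99] True -1.28
0.5 0.2 [-0.76  0.32  2.3   1.55  0.97] True -0.96
0.5 0.25 [-0.76  0.19  2.24  1.43  0.99] True -0.74
0.5 0.3 [-0.76  0.09  2.17  1.32  1.02] True -0.53
0.7 0.05 [-0.79  0.78  2.24  1.58  1.04] True -1.43
0.7 0.13 [-0.79  0.56  2.23  1.45  1.06] True -1.16
0.7 0.2 [-0.79  0.38  2.18  1.33  1.1 ] True -0.91
0.7 0.25 [-0.79  0.27  2.13  1.25  1.14] True -0.73
0.7 0.3 [-0.79  0.17  2.06  1.19  1.2 ] True -0.57
```

Emit:
{"fn": "step_arm", "kwargs": {
  "series": [
    [0.8, 0.9, -0.5, 1, 0],
    [0.8, 0.9, -0.5, 1, 0],
    [0.8, -0.8, 0.8, -0.5, 0.5],
    [0.8, -0.8, 0.8, -0.5, 1],
    [0.8, -0.8, 0.8, -0.5, 1],
    [0.8, -0.8, 0.8, -0.5, 1],
    [0.8, -0.8, 0.8, -0.5, 1],
    [0.8, -0.8, 0.8, -0.5, 1],
    [0.8, -0.8, 0.8, -0.5, 1],
    [0.8, -0.8, 0.8, -0.5, 1],
    [0.8, -0.8, 0.8, -0.5, 1],
    [0.8, -0.8, 0.8, -0.5, 1]
  ]
}}

```text
time: 40.1
tool_pos: [0.655, -0.2717, 0.5058]
tool_rot: [3.139, -1.048, 0.294]
contact_force: [0.8, -0.2, -0.8]
opening: 0.0736
```

```bash
python3 -c "
from h import *
st()"
```

```text
t 40.1 q [-0.851  0.297  1.285  1.009  1.196  0.213] pos [ 0.655  -0.2717  0.5058] F [ 0.8 -0.2 -0.8] op 0.0736
tilt 1.048 lean az 0.29 jaw [ 0.287 -0.958  0.001] jaw ang -1.28
```

Emit:
{"fn": "step_arm", "kwargs": {
  "series": [
    [0.8, -0.7, 0.8, -0.8, 0],
    [0.8, -0.7, 0.8, -1, 0],
    [0.8, -0.7, 0.8, -1, 0],
    [0.8, -0.7, 0.8, -1, 0],
    [0.8, -0.7, 0.8, -1, 0],
    [0.8, -0.7, 0.8, -1, 0],
    [0.8, -0.7, 0.8, -1, 0],
    [0.8, -0.7, 0.8, -1, 0],
    [0.8, -0.4, 0.8, -1, 0],
    [0.8, 0, 0.8, -1, 0],
    [0.8, 0, 0.8, -1, 0],
    [0.8, 0, 0.8, -1, 0]
  ]
}}

```text
time: 41.3
tool_pos: [0.5057, -0.0323, 0.2102]
tool_rot: [3.136, -1.046, 0.293]
contact_force: [0.8, -0.2, -0.4]
opening: 0.0737
```

```bash
python3 - <<'E'
from h import *
s,R=st();c=snap('wrist','wrist8')
P=cloud(c);m=(abs(P[...,2]-.066)<.007)&(np.hypot(P[...,0]-.504,P[...,1]+.029)<.045)
Q=P[m]; print(m.sum(),Q.mean(0) if m.sum() else 0, cv2.minEnclosingCircle(Q[:,:2].astype(np.float32)) if m.sum() else 0)
print(proj(c,np.array([.504,-.029,.066])))
E
```

```text
t 41.3 q [-0.672  0.24   2.389  1.83   0.822 -0.994] pos [ 0.5057 -0.0323  0.2102] F [ 0.8 -0.2 -0.4] op 0.0737
tilt 1.046 lean az 0.286 jaw [ 0.284 -0.959  0.003] jaw ang -1.283
675 [ 0.51967016 -0.02288538  0.0646399 ] ((0.5149596333503723, -0.024231351912021637), 0.02421080693602562)
[310.42389065 348.54128733]
```

View pics/wrist8.png

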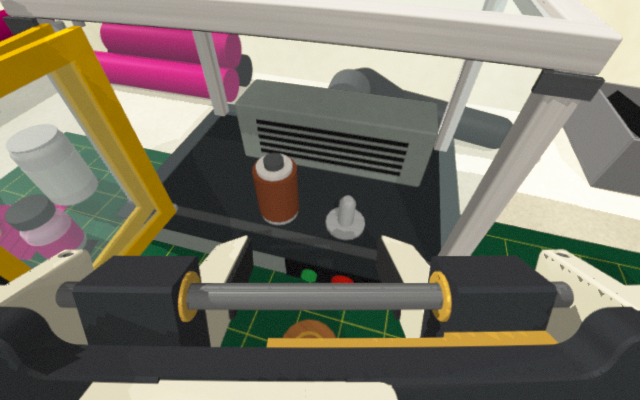

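```bash
python3 - <<'E'
from h import *
c=load('wrist8')
a=c['pixels'][180:350,250:420]; cv2.imwrite('pics/w8z.png',cv2.resize(a,None,fx=4.5,fy=4.5,interpolation=cv2.INTER_CUBIC))
print('top cam drum', plane(load('top7'),270+260/4-.4,150+248/4-.4,.066))
for u,v,z in ((346,224,.066),(347,198,.106),(308,320,.066)): print(plane(c,u,v,z))
print(proj(c,np.array([.6536,-.0271,.066])),proj(c,np.array([.6536,-.0271,.106])),proj(c,np.array([.6518,.0579,.145])))
E
```

```text
top cam drum [ 0.50483416 -0.02774709  0.066     ]
[ 0.65049181 -0.0292227   0.066     ]
[ 0.65565702 -0.02583572  0.106     ]
[ 0.52776415 -0.0193553   0.066     ]
[344.83998142 221.64799093] [347.71857442 199.54621501] [272.4643394  159.29812909]
```

View pics/w8z.png

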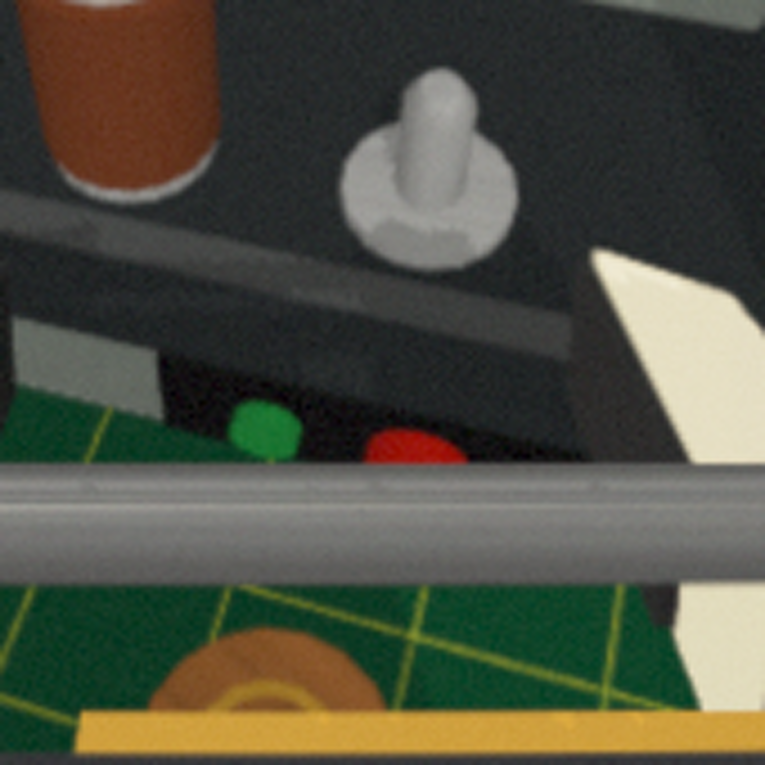

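The bare spindle shows at (346,222), matching the predicted (345,222) for (0.6536, -0.0271). The drum rim shows at (309,320). Descending to regrasp it tilted.

Emit:
{"fn": "step_arm", "kwargs": {
  "series": [
    [0.8, -0.2, 0.1, -1, 0],
    [0.8, 0, 0, -1, 0],
    [0.8, 0, 0, -1, 0],
    [0.8, 0, 0, -1, 0],
    [0.8, 0, 0, -1, 0],
    [0.8, 0, 0, -0.8, 0],
    [0.8, 0, 0, -0.5, 0],
    [0.8, 0, 0, 0, 0]
  ]
}}

```text
time: 42.15
tool_pos: [0.5012, -0.0303, 0.052]
tool_rot: [-3.138, -1.046, 0.285]
contact_force: [-0.8, 1.0, -0.1]
opening: 0.0735
```

```bash
python3 - <<'E'
from h import *
s,R=st();c=snap('wrist','wrist9');snap('scene','scene9')
E
```

```text
t 42.15 q [-0.679  0.815  2.488  2.24   1.142 -1.715] pos [ 0.5012 -0.0303  0.052 ] F [-0.8  1.  -0.1] op 0.0735
tilt 1.046 lean az 0.29 jaw [ 0.285 -0.959 -0.002] jaw ang -1.282
```

View pics/wrist9.png

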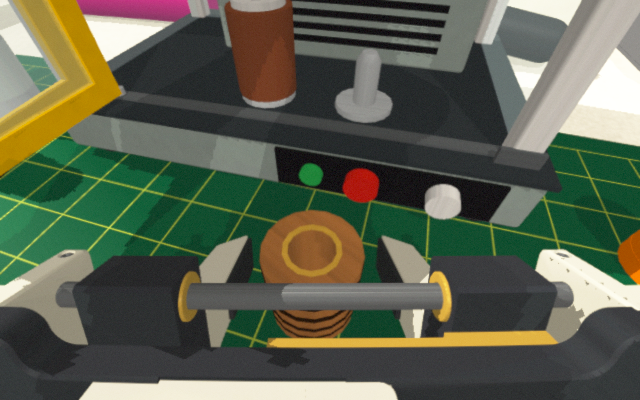

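View pics/scene9.png

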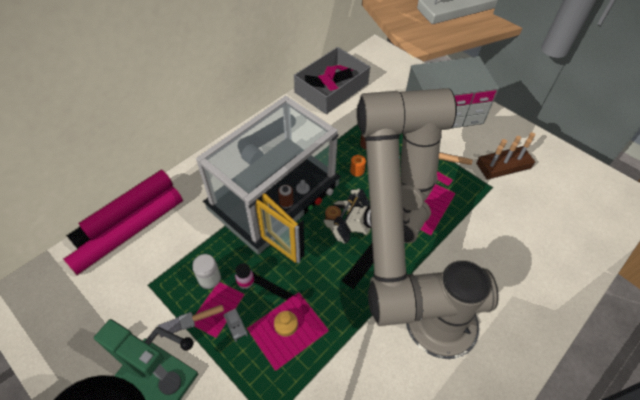

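Emit:
{"fn": "step_arm", "kwargs": {
  "series": [
    [0.4, 0, 0, 0, 0],
    [0.4, 0, 0, 0, 0],
    [0.4, 0, 0, 0, 0],
    [0.4, 0, 0, 0, 0],
    [0.4, 0, 0, 0.3, 0],
    [0.4, 0, 0, 0.7, 0],
    [0.4, 0, 0, 1, 0]
  ],
  "squeeze": 20
}}

```text
time: 42.95
tool_pos: [0.5003, -0.0297, 0.1027]
tool_rot: [-3.137, -1.044, 0.284]
contact_force: [0.9, -0.2, -1.8]
opening: 0.0537
```

```bash
python3 - <<'E'
from h import *
s,R=st();c=snap('wrist','wrist10')
zt=.066+s['tool_pos'][2]-.052
P=cloud(c);m=(abs(P[...,2]-zt)<.004)&(np.hypot(P[...,0]-.504,P[...,1]+.029)<.045)
Q=P[m]; print(m.sum(),Q.mean(0), cv2.minEnclosingCircle(Q[:,:2].astype(np.float32)))
# plane fit tilt of top face
A=np.c_[Q[:,:2],np.ones(len(Q))]; print(np.linalg.lstsq(A,Q[:,2],rcond=None)[0])
E
```

```text
t 42.95 q [-0.678  0.619  2.487  2.156  1.024 -1.534] pos [ 0.5003 -0.0297  0.1027] F [ 0.9 -0.2 -1.8] op 0.0537
tilt 1.044 lean az 0.29 jaw [ 0.284 -0.959 -0.002] jaw ang -1.282
5558 [ 0.50240083 -0.02837084  0.11436651] ((0.5018410682678223, -0.028840985149145126), 0.04401561617851257)
[-0.04886966 -0.01441659  0.13850966]
```

View pics/wrist10.png

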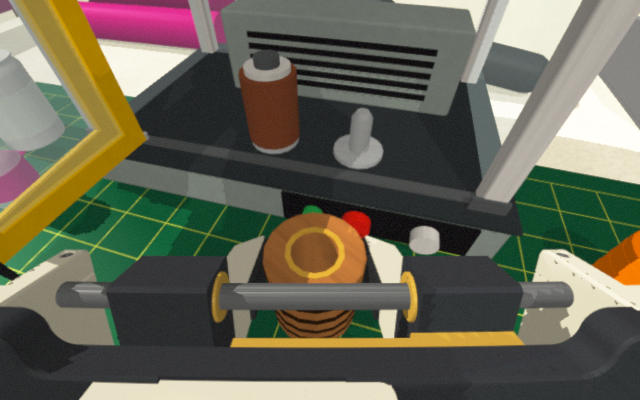

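```bash
cat > bore.py <<'E'
from h import *
def bore(c,tz,dz=.014,show=None):
    img=c['pixels']; hsv=cv2.cvtColor(img,cv2.COLOR_BGR2HSV)
    a=img[200:300,250:380]
    # outer top-face by wood hue
    zt=tz+dz
    P=cloud(c); m=(abs(P[...,2]-zt)<.004)
    m[:, :250]=0;m[:,380:]=0
    Q=P[m]; med=np.median(Q,0)
    A=np.c_[Q[:,:2],np.ones(len(Q))]; w=np.linalg.lstsq(A,Q[:,2],rcond=None)[0]
    return m,Q,med,w
E
python3 - <<'E'
from bore import *
c=load('wrist10');img=c['pixels'];hsv=cv2.cvtColor(img,cv2.COLOR_BGR2HSV)
for u,v in ((315,230),(287,250),(343,250),(315,250),(315,275),(275,250)): print((u,v),hsv[v,u],cloud(c)[v,u].round(4))
cv2.imwrite('pics/w10z.png',cv2.resize(img[205:315,255:375],None,fx=6,fy=6,interpolation=cv2.INTER_CUBIC))
E
```

```text
(315, 230) [ 20 183 162] [ 0.5164 -0.0246  0.1134]
(287, 250) [ 20 190 168] [ 0.4997 -0.0145  0.1141]
(343, 250) [ 20 190 228] [ 0.5081 -0.042   0.1138]
(315, 250) [ 14 184 132] [ 0.5156 -0.0248  0.0948]
(315, 275) [ 22 189 235] [ 0.491  -0.0321  0.1127]
(275, 250) [ 14 169 134] [ 0.4987 -0.0082  0.1128]
```

View pics/w10z.png

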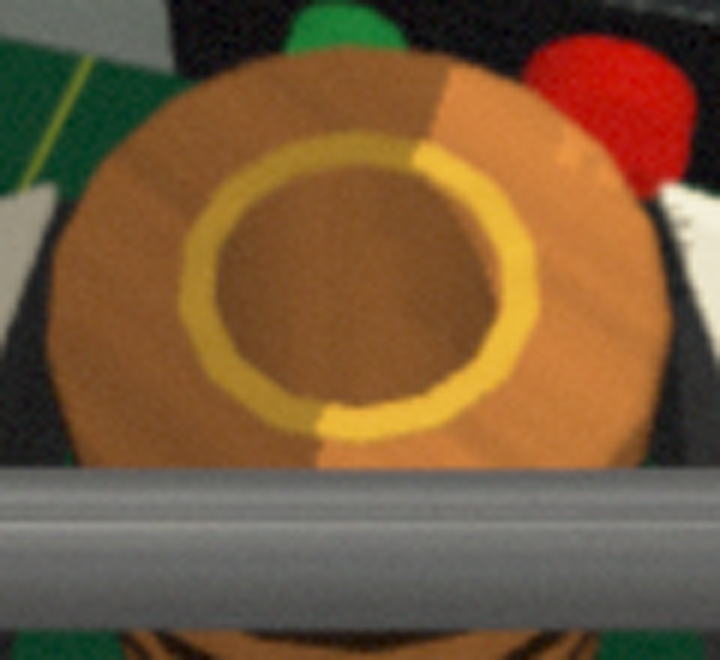

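Emit:
{"fn": "step_arm", "kwargs": {
  "series": [
    [0.4, 0, 0, 1, 0],
    [0.4, 0, 0, 1, -0.4],
    [0.4, 0, 0, 0.8, -0.5],
    [0.4, 0, 0, 0, -0.5],
    [0.4, 0, 0, 0, -0.5],
    [0.4, 0, 0, 0, -0.5],
    [0.4, 0.5, 0.1, 0, -0.5],
    [0.4, 0.7, 0, 0, -0.45],
    [0.4, 0, 0, 0, 0]
  ]
}}

```text
time: 43.9
tool_pos: [0.5318, -0.0265, 0.1736]
tool_rot: [3.14, -1.048, 0.024]
contact_force: [-0.7, 0.8, -1.6]
opening: 0.0542
```

```bash
python3 - <<'E'
from h import *
s,R=st();c=snap('wrist','wrist11');P=cloud(c)
cv2.imwrite('pics/w11z.png',cv2.resize(c['pixels'][100:320,200:440],None,fx=3,fy=3,interpolation=cv2.INTER_CUBIC))
print(proj(c,np.array([.6536,-.0271,.066])),proj(c,np.array([.6536,-.0271,.106])))
E
```

```text
t 43.9 q [-0.402  0.358  2.439  2.586  0.742 -1.364] pos [ 0.5318 -0.0265  0.1736] F [-0.7  0.8 -1.6] op 0.0542
tilt 1.048 lean az 0.022 jaw [ 0.022 -1.     0.001] jaw ang -1.548
[318.11667386 216.54836466] [318.57748495 190.69578958]
```

View pics/w11z.png

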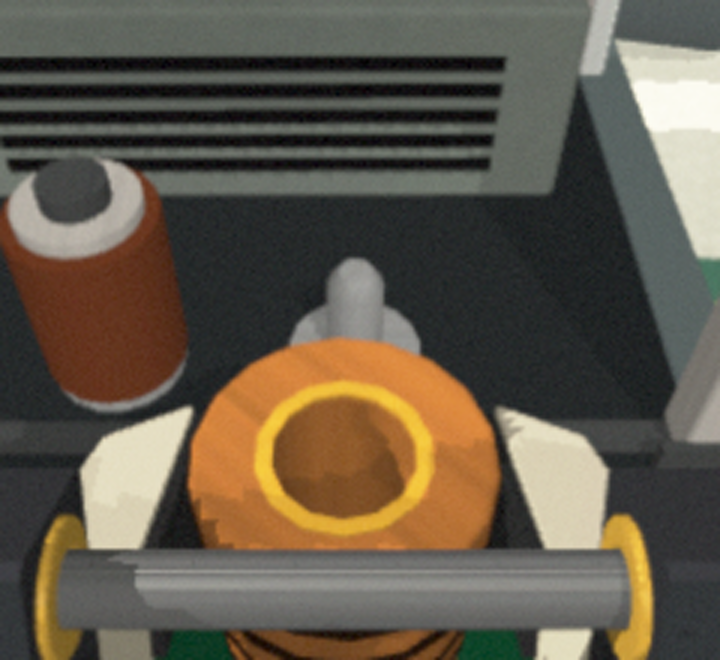

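```bash
python3 - <<'E'
from h import *
c=load('wrist11');P=cloud(c)
z=.1843
print('bore',plane(c,314.4,252.2,z), [P[v,u].round(4) for u,v in ((314,229),(288,252),(341,252),(314,274))])
print('tip', plane(c,318,190.6,.106), 'flange edges', plane(c,200+292/3,100+338/3,.066),plane(c,200+418/3,100+338/3,.066))
E
```

```text
bore [ 0.53440136 -0.02548114  0.1843    ] [array([ 0.5486, -0.025 ,  0.1851]), array([ 0.534 , -0.012 ,  0.1845]), array([ 0.5346, -0.0391,  0.1846]), array([ 0.5214, -0.0256,  0.1856])]
tip [ 0.65371619 -0.02653562  0.106     ] flange edges [ 0.65848148 -0.00446102  0.066     ] [ 0.65955328 -0.05007395  0.066     ]
```

Emit:
{"fn": "step_arm", "kwargs": {
  "series": [
    [0.4, 0.8, 0, 0, 0],
    [0.4, 1, 0, 0, 0],
    [0.4, 1, 0, 0, 0],
    [0.4, 1, -0.03, 0, 0],
    [0.4, 0.7, -0.03, 0, 0],
    [0.4, 0.25, 0, 0, 0],
    [0.4, 0, 0, 0, 0]
  ]
}}

```text
time: 44.65
tool_pos: [0.649, -0.0292, 0.1725]
tool_rot: [3.141, -1.045, 0.022]
contact_force: [-0.4, -1.0, -2.3]
opening: 0.054
```

```bash
python3 - <<'E'
from h import *
s,R=st();c=snap('wrist','wrist12');P=cloud(c);snap('top','top12');snap('scene','scene12')
print([P[v,u].round(4) for u,v in ((314,229),(288,252),(341,252),(314,274))])
t=load('top12')['pixels'][140:230,260:400]; cv2.imwrite('pics/t12z.png',cv2.resize(t,None,fx=5,fy=5,interpolation=cv2.INTER_CUBIC))
E
```

```text
t 44.65 q [-0.286  0.471  2.137  2.621  0.553 -1.274] pos [ 0.649  -0.0292  0.1725] F [-0.4 -1.  -2.3] op 0.054
tilt 1.045 lean az 0.021 jaw [ 0.021 -1.     0.   ] jaw ang -1.55
[array([ 0.6655, -0.0278,  0.1844]), array([ 0.6513, -0.0148,  0.1836]), array([ 0.6517, -0.0418,  0.1839]), array([ 0.6387, -0.0284,  0.1844])]
```

View pics/wrist12.png

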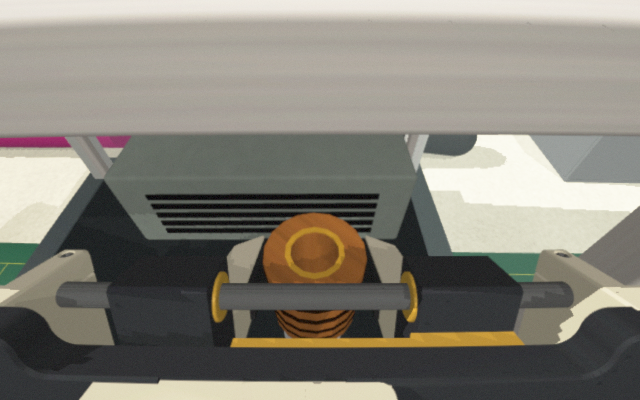

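View pics/t12z.png

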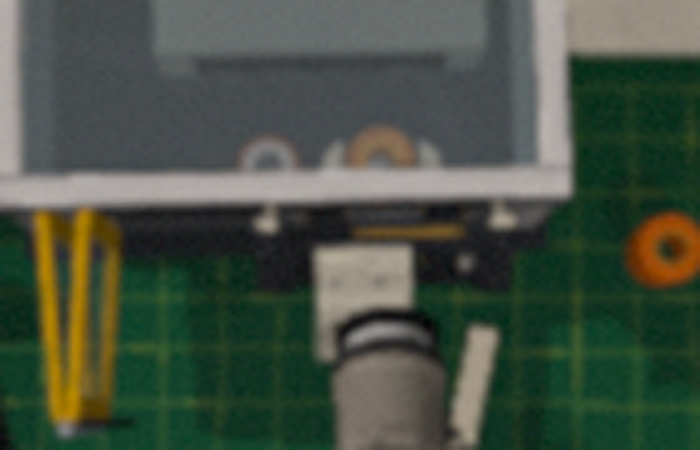

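Emit:
{"fn": "step_arm", "kwargs": {
  "series": [
    [0.4, 0.06, 0.055, 0, 0],
    [0.4, 0, 0, -0.25, 0],
    [0.4, 0, 0, -0.25, 0],
    [0.4, 0, 0, -0.2, 0],
    [0.4, 0, 0, -0.2, 0],
    [0.4, 0, 0, -0.2, 0],
    [0.4, 0, 0, 0, 0]
  ]
}}

```text
time: 45.5
tool_pos: [0.6508, -0.0274, 0.1446]
tool_rot: [-3.141, -1.045, 0.02]
contact_force: [0.6, -0.1, -3.3]
opening: 0.0541
```

Emit:
{"fn": "step_arm", "kwargs": {
  "series": [
    [0.4, 0, 0, -0.25, 0],
    [0.4, 0, 0, -0.25, 0],
    [0.4, 0, 0, -0.2, 0],
    [0.4, 0, 0, -0.15, 0],
    [0.4, 0, 0, -0.08, 0],
    [0.4, 0, 0, 0, 0]
  ]
}}

```text
time: 46.1
tool_pos: [0.651, -0.0275, 0.1221]
tool_rot: [-3.142, -1.046, 0.021]
contact_force: [-0.5, -0.2, -1.9]
opening: 0.0541
```

Emit:
{"fn": "step_arm", "kwargs": {
  "series": [
    [0.4, 0, 0, -0.06, 0],
    [0.4, 0, 0, -0.06, 0],
    [0.4, 0, 0, 0, 0]
  ]
}}

```text
time: 46.4
tool_pos: [0.6516, -0.0276, 0.1202]
tool_rot: [3.141, -1.049, 0.022]
contact_force: [0.9, 1.1, -0.4]
opening: 0.0542
```

Emit:
{"fn": "step_arm", "kwargs": {
  "series": [
    [0.4, 0, 0, -0.04, 0],
    [0.4, 0, 0, -0.04, 0],
    [0.4, 0, 0, 0, 0]
  ]
}}

```text
time: 46.7
tool_pos: [0.6522, -0.0276, 0.1202]
tool_rot: [3.14, -1.053, 0.023]
contact_force: [-5.6, 0.0, 10.6]
opening: 0.0543
```

```bash
python3 - <<'E'
from h import *
s,R=st();c=snap('wrist','wrist13');P=cloud(c)
print([P[v,u].round(4) for u,v in ((314,229),(288,252),(341,252),(314,274))])
a=c['pixels'][200:400,200:440]; cv2.imwrite('pics/w13z.png',cv2.resize(a,None,fx=3,fy=3,interpolation=cv2.INTER_CUBIC))
E
```

```text
t 46.7 q [-0.28   0.605  2.159  2.73   0.699 -1.401] pos [ 0.6522 -0.0276  0.1202] F [-5.6  0.  10.6] op 0.0543
tilt 1.053 lean az 0.021 jaw [ 0.021 -1.     0.001] jaw ang -1.55
[array([ 0.6691, -0.0261,  0.1316]), array([ 0.6545, -0.0131,  0.1312]), array([ 0.6544, -0.0401,  0.1322]), array([ 0.6425, -0.0267,  0.1308])]
```

View pics/w13z.png

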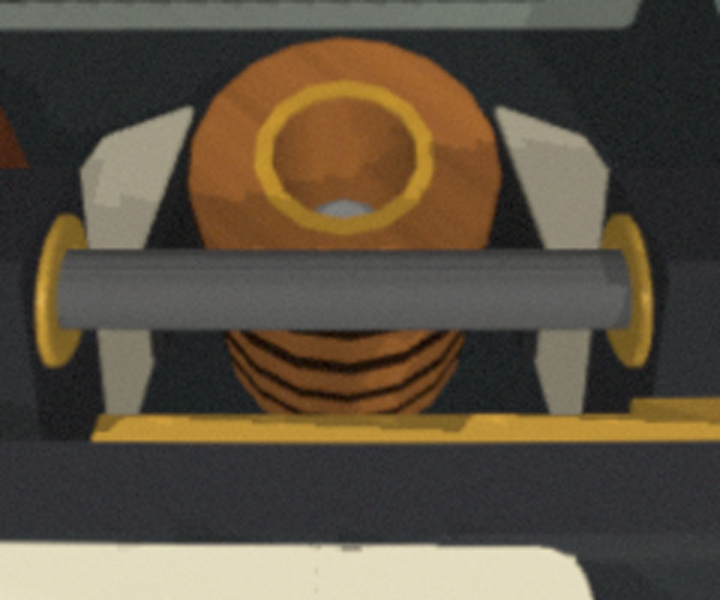

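Emit:
{"fn": "step_arm", "kwargs": {
  "series": [
    [0.52, 0, 0, 0.02, 0],
    [0.6, 0, 0, 0, 0],
    [0.68, 0, 0, 0, 0],
    [0.76, 0, 0, 0, 0],
    [0.76, 0, 0, 0, 0]
  ]
}}

```text
time: 47.25
tool_pos: [0.6511, -0.0275, 0.1178]
tool_rot: [3.141, -1.047, 0.021]
contact_force: [-0.0, -0.1, 0.7]
opening: 0.0692
```

Emit:
{"fn": "step_arm", "kwargs": {
  "series": [
    [0.76, -0.2, 0, 0, 0],
    [0.76, -0.4, 0, 0, 0],
    [0.76, -0.7, 0, 0, 0],
    [0.76, -1, 0, 0, 0],
    [0.76, -1, 0, 0, 0],
    [0.76, -1, 0, 0, 0],
    [0.76, -1, 0, 0.2, 0],
    [0.76, 0, 0, 0.8, 0],
    [0.76, 0, 0, 0.8, 0]
  ]
}}

```text
time: 48.15
tool_pos: [0.5169, -0.0274, 0.1623]
tool_rot: [-3.139, -1.043, 0.017]
contact_force: [0.3, 0.4, 0.1]
opening: 0.07
```

```bash
python3 - <<'E'
from h import *
s,R=st();c=snap('wrist','wrist14');t=snap('top','top14');snap('scene','scene14')
cv2.imwrite('pics/s14z.png',cv2.resize(load('scene14')['pixels'][90:260,190:430],None,fx=3.3,fy=3.3,interpolation=cv2.INTER_CUBIC))
E
```

```text
t 48.15 q [-0.426  0.385  2.485  2.596  0.804 -1.407] pos [ 0.5169 -0.0274  0.1623] F [0.3 0.4 0.1] op 0.07
tilt 1.043 lean az 0.02 jaw [ 0.02  -1.    -0.001] jaw ang -1.551
```

View pics/wrist14.png

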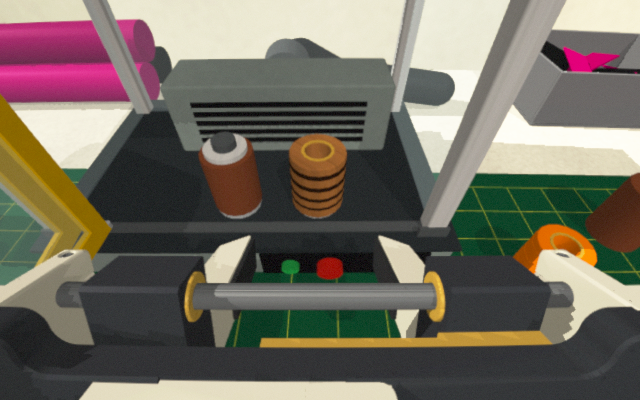

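View pics/s14z.png

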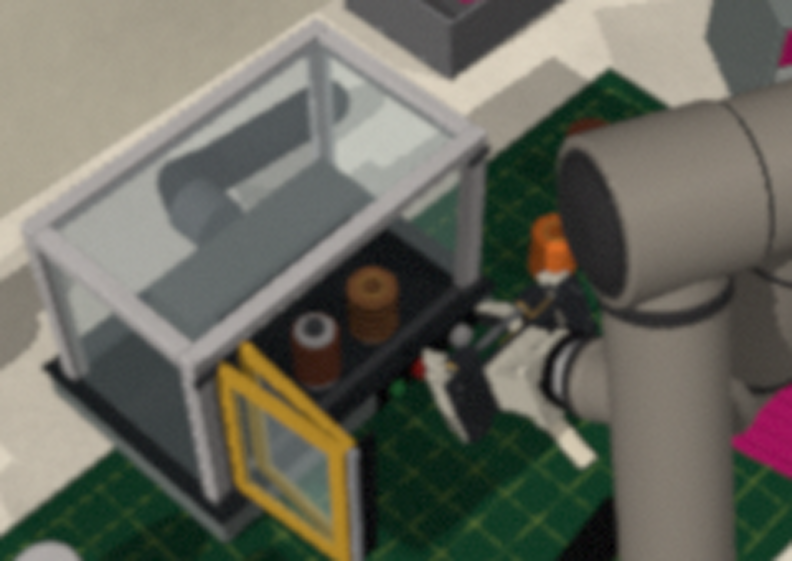

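View pics/top14.png

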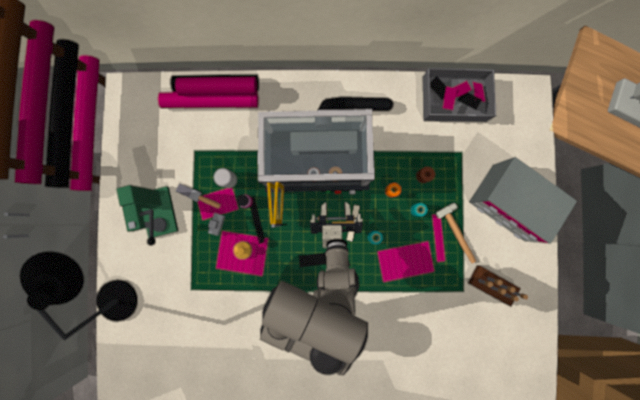

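```bash
python3 - <<'E'
from h import *
c=load('wrist14');P=cloud(c)
m=(P[...,2]>.126)&(P[...,2]<.14)&(np.hypot(P[...,0]-.6536,P[...,1]+.027)<.035)
Q=P[m];print('drum top',m.sum(),Q.mean(0).round(4),np.median(Q[:,2]),cv2.minEnclosingCircle(Q[:,:2].astype(np.float32)))
A=np.c_[Q[:,:2],np.ones(len(Q))];print('tilt',np.linalg.lstsq(A,Q[:,2],rcond=None)[0].round(3))
t=load('top14');hsv=cv2.cvtColor(t['pixels'],cv2.COLOR_BGR2HSV)
mk=cv2.inRange(hsv,(18,100,80),(34,255,255))
L=[];R_=[]
for v in range(186,212):
    us=np.nonzero(mk[v,262:276])[0]+262
    g=t['pixels'][v,262:290].astype(int); s=g[:,2]-g[:,0]
    pk=[i for i in range(1,27) if s[i]>60 and s[i]>=s[i-1] and s[i]>s[i+1]]
    if pk: 
        a=plane(t,262+pk[0],v,.28);L.append(a[:2])
        if len(pk)>1: R_.append(plane(t,262+pk[1],v,.28)[:2])
L=np.array(L);R_=np.array(R_)
for n,X,sg in (('L',L,1),('R',R_,-1)):
    p=np.polyfit(X[:,0],X[:,1],1); print(n,len(X),'theta',(np.pi/2-np.arctan(p[0])*1*sg) if sg<0 else (np.pi/2+ -abs(np.arctan(p[0]))), p)
# predicted fold at 1.5
f=o+Rm@np.array([-.115-.165*np.sin(1.5),.166-.165*np.cos(1.5)]); print('fold pred 1.5',f,proj(t,np.append(f,.28)))
cv2.imwrite('pics/t14z.png',cv2.resize(t['pixels'][170:240,250:310],None,fx=9,fy=8,interpolation=cv2.INTER_CUBIC))
E
```

```text
drum top 1645 [ 0.6508 -0.0269  0.1307] 0.1310675959169609 ((0.654647707939148, -0.02627481147646904), 0.027738891541957855)
tilt [ 0.02  -0.     0.118]
L 26 theta 1.4864930743690352 [0.08450354 0.1619247 ]
R 26 theta 1.52625690717794 [-0.04456889  0.21046105]
fold pred 1.5 [0.44905641 0.19578402] [272.40015016 225.5772966 ]
```

View pics/t14z.png

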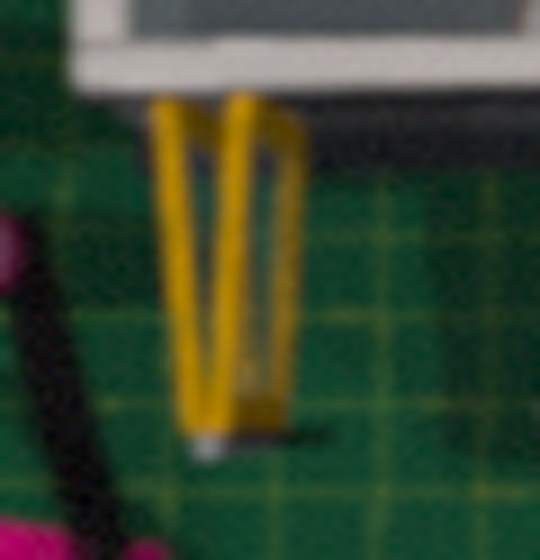

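```bash
python3 -c "
from h import *
print(sensors.observe()['contact_force']);print(hand_in())"
```

```text
[ 0.17275222  0.94041886 -0.54245778]
the job is handed in; nothing more can be done
None
```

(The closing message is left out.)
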